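# Weigh the drainage stones into a flowerpot

### The job

Weigh the drainage stones into the flowerpot: switch the bench scale on with the left (power) key, stand the empty pot upright in the middle of the scale's plate and let go of it, press the middle (zero) key, then pour the stones out of the handled cup into the pot and add every loose stone from the bench. Once every stone is in the pot, press the right (record) key and after that the power key again to switch off; the empty cup ends upright in the middle of the round cork mat. Press one key at a time, do not touch the power or zero key while filling nor the record key before every stone is in, and leave the sprayer and the twine where they are.

Things in the scene. Friction and masses are not known exactly. Their poses are not given: they have to be found in the camera images.
- scale: the bench scale, fixed to the bench: grey body 300 mm deep (x), 210 mm wide (y), 35 mm tall, its top face carrying a square steel weighing plate at the back (+x) and a row of three white keys at the front (-x, towards the robot). Origin at the centre of the underside, z up; +y is the left as seen from the robot
- plate (a point): centre of the top face of the scale's steel plate (190 x 190 mm, 50 mm above the bench), axes as the scale's
- power_top (a point): top centre of the POWER key: the left of the three (+y end), round, 36 mm across, top 53 mm above the bench. Keys stand 60 mm apart, centres 115 mm in front of the scale's origin. Each sits in a black round housing whose top is 6 mm below the key's top
- zero_top (a point): top centre of the ZERO key: the middle one, round, 26 mm across, top 53 mm above the bench
- record_top (a point): top centre of the RECORD key: the right one (-y end), round, 26 mm across, top 53 mm above the bench
- power (a joint): travel of the power key: 0 up, 0.006 m fully down; spring, about 1.5 N to start and 5 N fully down; comes back up when let go. It counts as pressed beyond 0.004
- zero (a joint): travel of the zero key, as for power
- record (a joint): travel of the record key, as for power
- pot: the empty terracotta flowerpot, loose, about 200 g, 92 mm tall, open top, nearly straight-sided: 120 mm outside and 102 mm inside diameter at the top, upright wall 9 mm thick (the rim can be pinched from above, one finger inside), foot about 110 mm across, floor 6 mm thick. Origin at the centre of the underside, z up. (Other pots hold seedlings or are stacked)
- cup: the aluminium measuring cup holding stones, loose, about 160 g, 55 mm tall, open and flared: foot 102 mm across, rim 150 mm across, walls 4 mm. A straight round wooden handle 16 mm thick sticks out level along the cup's -x (roughly towards the robot), from 71 to 149 mm from the axis, its centreline 46 mm above the cup's underside. Origin at the centre of the underside, z up
- handle (a point): point on the centreline of the cup's handle, 105 mm from the cup's axis (44 mm from the handle's end), 46 mm above the cup's underside, axes as the cup's: x along the handle towards the cup
- mat: the round cork mat, fixed, 150 mm across, 4 mm thick; origin at the centre of the underside
- stone1: a grey drainage stone, a chunky rounded block 22 x 26 x 20 mm (x, y, z), 25 g; origin at its centre. Lies in the cup at the start, if present (None when absent or held)
- stone2: a grey drainage stone, a chunky rounded block 22 x 26 x 20 mm (x, y, z), 25 g; origin at its centre. Lies in the cup at the start, if present (None when absent or held)
- stone3: a grey drainage stone, a chunky rounded block 22 x 26 x 20 mm (x, y, z), 25 g; origin at its centre. Lies in the cup at the start, if present (None when absent or held)
- stone4: a grey drainage stone, a chunky rounded block 22 x 26 x 20 mm (x, y, z), 25 g; origin at its centre. Lies in the cup at the start, if present (None when absent or held)
- stone5: a grey drainage stone, a chunky rounded block 22 x 26 x 20 mm (x, y, z), 25 g; origin at its centre. Lies in the cup at the start, if present (None when absent or held)
- stone6: a grey drainage stone, a chunky rounded block 22 x 26 x 20 mm (x, y, z), 25 g; origin at its centre. Lies loose on the bench at the start, if present (None when absent or held)
- stone7: a grey drainage stone, a chunky rounded block 22 x 26 x 20 mm (x, y, z), 25 g; origin at its centre. Lies loose on the bench at the start, if present (None when absent or held)
- stone8: a grey drainage stone, a chunky rounded block 22 x 26 x 20 mm (x, y, z), 25 g; origin at its centre. Lies loose on the bench at the start, if present (None when absent or held)
- sprayer: bystander: white bottle with a grey cap, 70 mm across, 190 mm tall, loose; origin under its centre
- twine: bystander: spool of brown twine, 60 mm across, 60 mm tall, loose; origin under its centre

How it is judged:
On the way, in this order (a step that is already met when the one before it is completed fails the run):
1. the power key is pressed (value of joint power above 0.004 m), for 0.04 s.
2. the empty pot stands upright on the plate, let go (horizontal distance between pot and plate below 0.05 m and z of pot in the frame of plate between -0.008 and 0.008 m and angle between pot's own z axis and vertical below 0.1 rad and contact force between the fingers and pot below 0.2 N and not ((horizontal distance between stone1 and pot below 0.056 m and z of stone1 in the frame of pot between 0 and 0.088 m) or (horizontal distance between stone2 and pot below 0.056 m and z of stone2 in the frame of pot between 0 and 0.088 m) or (horizontal distance between stone3 and pot below 0.056 m and z of stone3 in the frame of pot between 0 and 0.088 m) or (horizontal distance between stone4 and pot below 0.056 m and z of stone4 in the frame of pot between 0 and 0.088 m) or (horizontal distance between stone5 and pot below 0.056 m and z of stone5 in the frame of pot between 0 and 0.088 m) or (horizontal distance between stone6 and pot below 0.056 m and z of stone6 in the frame of pot between 0 and 0.088 m) or (horizontal distance between stone7 and pot below 0.056 m and z of stone7 in the frame of pot between 0 and 0.088 m) or (horizontal distance between stone8 and pot below 0.056 m and z of stone8 in the frame of pot between 0 and 0.088 m))), for 0.3 s.
3. the zero key is pressed with the empty pot on the plate (value of joint zero above 0.004 m and horizontal distance between pot and plate below 0.05 m and z of pot in the frame of plate between -0.008 and 0.008 m and angle between pot's own z axis and vertical below 0.1 rad and contact force between the fingers and pot below 0.2 N), for 0.04 s.
4. every stone is in the pot, which stands on the plate (horizontal distance between each of stone1, stone2, stone3, stone4, stone5, stone6, stone7, stone8 and pot below 0.056 m and z of stone1 in the frame of pot between 0 and 0.088 m and z of stone2 in the frame of pot between 0 and 0.088 m and z of stone3 in the frame of pot between 0 and 0.088 m and z of stone4 in the frame of pot between 0 and 0.088 m and z of stone5 in the frame of pot between 0 and 0.088 m and z of stone6 in the frame of pot between 0 and 0.088 m and z of stone7 in the frame of pot between 0 and 0.088 m and z of stone8 in the frame of pot between 0 and 0.088 m and horizontal distance between pot and plate below 0.05 m and z of pot in the frame of plate between -0.008 and 0.008 m and angle between pot's own z axis and vertical below 0.1 rad and contact force between the fingers and pot below 0.2 N), for 0.3 s.
5. the record key is pressed (all of step 4 and value of joint record above 0.004 m), for 0.04 s.
6. the power key is pressed again (all of step 4 and value of joint power above 0.004 m), for 0.04 s.
At the end, for the whole second after the job is handed in: The pot stands upright (within 0.1 rad) on the plate, its centre within 50 mm of the plate's, with every stone inside it; the cup stands upright (within 0.12 rad) on the mat, its centre within 50 mm of the mat's; both are let go and at rest; all three keys are up (all of step 4 and linear speed of each of pot, cup below 0.02 m/s and horizontal distance between cup and mat below 0.05 m and z of cup in the frame of mat between -0.004 and 0.012 m and angle between cup's own z axis and vertical below 0.12 rad and contact force between the fingers and cup below 0.2 N and value of joint each of power, zero, record below 0.002 m); the robot touches nothing.
It fails at once if two keys pressed at once (value of joint each of power, zero above 0.004 m or value of joint each of zero, record above 0.004 m or value of joint each of power, record above 0.004 m).
It fails at once if zero key pressed with a stone in the pot (value of joint zero above 0.004 m and ((horizontal distance between stone1 and pot below 0.056 m and z of stone1 in the frame of pot between 0 and 0.088 m) or (horizontal distance between stone2 and pot below 0.056 m and z of stone2 in the frame of pot between 0 and 0.088 m) or (horizontal distance between stone3 and pot below 0.056 m and z of stone3 in the frame of pot between 0 and 0.088 m) or (horizontal distance between stone4 and pot below 0.056 m and z of stone4 in the frame of pot between 0 and 0.088 m) or (horizontal distance between stone5 and pot below 0.056 m and z of stone5 in the frame of pot between 0 and 0.088 m) or (horizontal distance between stone6 and pot below 0.056 m and z of stone6 in the frame of pot between 0 and 0.088 m) or (horizontal distance between stone7 and pot below 0.056 m and z of stone7 in the frame of pot between 0 and 0.088 m) or (horizontal distance between stone8 and pot below 0.056 m and z of stone8 in the frame of pot between 0 and 0.088 m))).
It fails at once if record key pressed before every stone is in the pot (value of joint record above 0.004 m and (not (horizontal distance between stone1 and pot below 0.056 m and z of stone1 in the frame of pot between 0 and 0.088 m) or not (horizontal distance between stone2 and pot below 0.056 m and z of stone2 in the frame of pot between 0 and 0.088 m) or not (horizontal distance between stone3 and pot below 0.056 m and z of stone3 in the frame of pot between 0 and 0.088 m) or not (horizontal distance between stone4 and pot below 0.056 m and z of stone4 in the frame of pot between 0 and 0.088 m) or not (horizontal distance between stone5 and pot below 0.056 m and z of stone5 in the frame of pot between 0 and 0.088 m) or not (horizontal distance between stone6 and pot below 0.056 m and z of stone6 in the frame of pot between 0 and 0.088 m) or not (horizontal distance between stone7 and pot below 0.056 m and z of stone7 in the frame of pot between 0 and 0.088 m) or not (horizontal distance between stone8 and pot below 0.056 m and z of stone8 in the frame of pot between 0 and 0.088 m))).
It fails at once if power key pressed while the pot is only partly filled (value of joint power above 0.004 m and ((horizontal distance between stone1 and pot below 0.056 m and z of stone1 in the frame of pot between 0 and 0.088 m) or (horizontal distance between stone2 and pot below 0.056 m and z of stone2 in the frame of pot between 0 and 0.088 m) or (horizontal distance between stone3 and pot below 0.056 m and z of stone3 in the frame of pot between 0 and 0.088 m) or (horizontal distance between stone4 and pot below 0.056 m and z of stone4 in the frame of pot between 0 and 0.088 m) or (horizontal distance between stone5 and pot below 0.056 m and z of stone5 in the frame of pot between 0 and 0.088 m) or (horizontal distance between stone6 and pot below 0.056 m and z of stone6 in the frame of pot between 0 and 0.088 m) or (horizontal distance between stone7 and pot below 0.056 m and z of stone7 in the frame of pot between 0 and 0.088 m) or (horizontal distance between stone8 and pot below 0.056 m and z of stone8 in the frame of pot between 0 and 0.088 m)) and (not (horizontal distance between stone1 and pot below 0.056 m and z of stone1 in the frame of pot between 0 and 0.088 m) or not (horizontal distance between stone2 and pot below 0.056 m and z of stone2 in the frame of pot between 0 and 0.088 m) or not (horizontal distance between stone3 and pot below 0.056 m and z of stone3 in the frame of pot between 0 and 0.088 m) or not (horizontal distance between stone4 and pot below 0.056 m and z of stone4 in the frame of pot between 0 and 0.088 m) or not (horizontal distance between stone5 and pot below 0.056 m and z of stone5 in the frame of pot between 0 and 0.088 m) or not (horizontal distance between stone6 and pot below 0.056 m and z of stone6 in the frame of pot between 0 and 0.088 m) or not (horizontal distance between stone7 and pot below 0.056 m and z of stone7 in the frame of pot between 0 and 0.088 m) or not (horizontal distance between stone8 and pot below 0.056 m and z of stone8 in the frame of pot between 0 and 0.088 m))).
It fails at once if sprayer or twine displaced by more than 40 mm (distance of any of sprayer, twine from where it was at the start of the episode above 0.04 m).
Of stone1, stone2, stone3, stone4, stone5 only 3 to 5 are there at a start; the rules pass over those that are not, and their reading is None.
Of stone6, stone7, stone8 only 1 to 3 are there at a start; the rules pass over those that are not, and their reading is None.
At some moment in a run one of stone6, stone7, stone8, cup may be knocked a few centimetres aside while the robot is not near it.
It also fails if it takes over 210 s, if anything falls off the work surface, if the arm or the gripper's body presses on something with over 40 N, if the wrist force passes 120 N, or if a joint passes its speed limit or range.

### The arm

A 7-joint arm with a two-finger parallel gripper is mounted at the origin on the work surface. World frame = base frame: x ahead of the robot, y to its left, z up, the work surface at z = 0. Lengths are in m, angles in rad, forces in N, time in s.
With the tool pointing down it reaches from about 0.4 to 0.85 m from the base axis. Payload 6.9 kg.
Tool frame: the origin (TCP) lies midway between the tips of the shut fingers; the grasp point (between the pads) lies 19 mm behind it (bot.hold_point_z is the distance from the TCP to the grasp point, in m); z points along the fingers, x is the direction in which the jaws open and shut, and the axes are right-handed (so a half turn about z gives the same grasp; the last joint's range is limited). The gripper opens to 85 mm and grips with 20 to 120 N. Pads are 22 mm wide; open, the fingers measure 114 mm over their backs; the gripper's body (76 mm by 85 mm) begins 54 mm behind the grasp point. The pads swing forward as they close: fully open they stand 13 mm farther back than shut.
Start: joints at [-1.091, 0.507, -0.238, 1.5, 0.126, 1.149, -0.155], TCP at [0.229, 0.582, 0.231] pointing down, gripper open.
Joint ranges: [-3.08, 3.08], [-0.24, 2.05], [-1.43, 1.35], [0, 2.5], [-1.52, 4.66], [0.17, 1.96], [-2.89, 2.89]. Speed limits (rad/s): [2.39, 2.39, 3.14, 3.14, 3.14, 3.14, 3.14].

### API

Orientations are given as a unit quaternion [w, x, y, z].
In Python, from station import sense, read_camera, calibration, sign_off, bot gives the robot as it stands.
- The arm moves only by the shell command python3 -m crank 'ROWS' [FORCE]. ROWS is text: rows parted by semicolons, each of 7 numbers parted by spaces: the opening, from 0 (shut) to 1 (fully open), then the shift along the tool's x, y, z in mm, then the turn, a rotation vector about the tool's x, y, z in degrees. A call has 1 to 12 rows; each row shifts and turns the pose as measured when the row begins, along the tool's axes as they then stand; what a row does not reach is not made up. A row lasts 1/8 s, in which the tool goes at most 62.5 mm and 10.7 degrees, less where a joint would pass 70% of its speed; a pose out of reach is approached as far as the arm can. A call is refused whole if a number of a shift passes 62.5 or a number of a turn 10.7, either way. A call with a gripper value outside its range is refused whole. The fingers move at their own pace and stop on an object; FORCE is the grip in N (left out, the last holds). Time passes only in rows, so rows that do not move let the fingers close. It gives the time, the measured TCP pose, the force and the opening at its end, in the units of the state.
- sense(): the state, without advancing time (a new reading comes with each control period).
- read_camera(name): name is "side" or "top"; returns (picture, depth): 400x640x3 uint8, red, green, blue; 400x640 float32, m along the optical axis (not along the pixel's ray), 0 where there is no reading.
- calibration(name): a dict with "fx", "fy", "cx", "cy" (pixels), "R" (3x3) and "t" (3): a world point X has camera coordinates R X + t. Camera axes: x right, y down, z forward; pixel columns grow to the right and rows downward; lengths in m; the calibration is good to about 2 mm. A picture is of the moment at which its call begins. calibration takes no time and is no camera call.
- sign_off(): hands the job in, once; it reports no verdict.
The state is a dict: "t": time; "joints": joint angles; "qd": joint speeds; "joint_torque": joint torques, N m; "tool_pos": TCP position; "ee_rot": TCP orientation; "force": force on the tool from outside, world axes, zero at the start; "wrist_torque": the same for the moment, N m; "width": finger opening in m.
Only numpy, scipy, OpenCV 4.12 (cv2) and the standard library are available. Lean on these libraries where they do the work, as an engineer would, in place of code of your own. Each camera call takes 0.05 s, during which the arm holds its last target.

## Working session

There is one attempt and no reset: what is moved stays moved. The work goes in short steps, Python scripts to look and compute and a shell command to move; the robot and the scene stay as the last step left them, time stands still between calls to the robot, and variables do not carry over. Pictures are saved under pics/ and viewed, and the job is handed in when it is done.

```bash
ls; mkdir -p pics
python3 - <<'E'
from station import *
import cv2
print(sense())
for n in("side","top"):
    p,d=read_camera(n); cv2.imwrite(f"pics/{n}0.png",cv2.cvtColor(p,cv2.COLOR_RGB2BGR)); c=calibration(n); print(n,c)
E
```

```text
pics
{'t': 0.0, 'joints': array([-1.09049325,  0.50831667, -0.23751247,  1.50117049,  0.12570058,
        1.14886943, -0.15482279]), 'qd': array([-0.00168462, -0.00092925,  0.00053764, -0.00076402,  0.00083898,
        0.00115008, -0.00100732]), 'joint_torque': array([-8.51084751e-04, -6.20588064e+01, -2.18654305e+00, -2.49650359e+01,
        1.27988981e-02,  1.23358809e-02,  6.50038061e-06]), 'tool_pos': array([0.22869673, 0.58110559, 0.23042939]), 'ee_rot': array([ 5.16755332e-04,  8.26468119e-01,  5.62982824e-01, -7.21664925e-04]), 'force': array([-0.24509996,  0.42600475,  0.26770854]), 'wrist_torque': array([0.03769423, 0.01596147, 0.02797655]), 'width': 0.08553087124554477}
side {'fx': 402.9311541520444, 'fy': 402.9311541520444, 'cx': 318.7812450622352, 'cy': 199.5408801177323, 'R': array([[-0.99227922, -0.1230801 ,  0.01527184],
       [-0.07604543,  0.50651362, -0.85887196],
       [ 0.09797465, -0.85340216, -0.51196262]]), 't': array([0.5300931 , 0.12166976, 1.00869774])}
top {'fx': 450.24573553617654, 'fy': 450.24573553617654, 'cx': 310.43091662921273, 'cy': 190.76119209909794, 'R': array([[-1.91313598e-02, -9.99816853e-01, -5.01630865e-04],
       [-9.97344452e-01,  1.91193090e-02, -7.02744340e-02],
       [ 7.02711543e-02, -8.44146722e-04, -9.97527570e-01]]), 't': array([-0.01452918,  0.54404315,  1.26751945])}
```

View pics/top0.png

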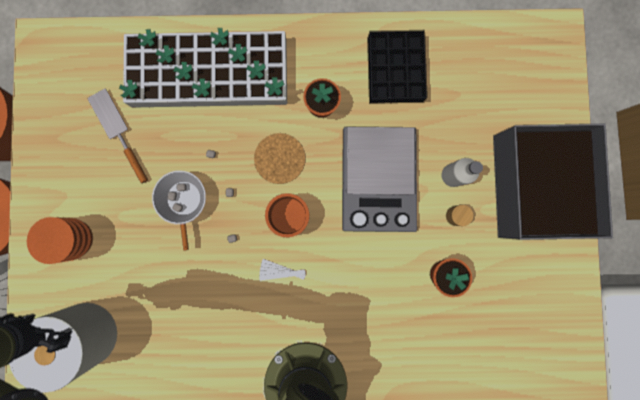

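View pics/side0.png

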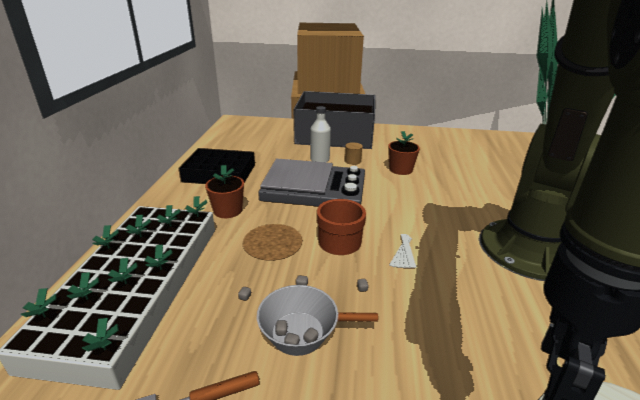

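The top view shows the scale centred near (380,180), with its keys at (360,219), (381,219) and (402,219). The empty pot is at (288,215), the cup at (180,196) with its handle pointing down, the mat at (280,158), and loose stones at (211,154), (230,192) and (233,238).

```bash
cat > h.py <<'E'
from station import sense, read_camera, calibration, bot
import numpy as np, cv2
from scipy.spatial.transform import Rotation as Ro
def ray(n,u,v,z):
    c=calibration(n); R=c["R"];o=-R.T@c["t"]
    d=R.T@np.array([(u-c["cx"])/c["fx"],(v-c["cy"])/c["fy"],1]); return o+d*(z-o[2])/d[2]
def cloud(n,d):
    c=calibration(n); v,u=np.mgrid[0:400,0:640]
    P=np.stack([(u-c["cx"])/c["fx"]*d,(v-c["cy"])/c["fy"]*d,d],-1)-c["t"]
    return P@c["R"]      # R^T p
def cam(n,name=None):
    p,d=read_camera(n)
    if name: cv2.imwrite(f"pics/{name}.png",cv2.cvtColor(p,cv2.COLOR_RGB2BGR))
    return p,d,cloud(n,d)
def crop(p,u0,u1,v0,v1,k,name):
    cv2.imwrite(f"pics/{name}.png",cv2.cvtColor(cv2.resize(p[v0:v1,u0:u1],None,fx=k,fy=k,interpolation=cv2.INTER_CUBIC),cv2.COLOR_RGB2BGR))
def pose():
    s=sense(); q=s["ee_rot"]; return np.array(s["tool_pos"]),Ro.from_quat([q[1],q[2],q[3],q[0]]),s
def down(jaw):  # tool down with jaw(x) axis at angle jaw deg in world
    a=np.radians(jaw); x=np.array([np.cos(a),np.sin(a),0]); z=np.array([0,0,-1.]); return Ro.from_matrix(np.stack([x,np.cross(z,x),z],1))
def go(p,R=None):
    t,r,s=pose(); d=r.inv().apply(np.array(p)-t)*1000
    print("t",round(s["t"],2),"tcp",t.round(4),"w",round(s["width"],4),"F",s["force"].round(1),"euler zaxis",r.as_matrix()[:,2].round(3),"xaxis",r.as_matrix()[:,0].round(3))
    print(" shift",d.round(1),"rows>=",round(np.linalg.norm(d)/60,1))
    if R is not None:
        w=(r.inv()*R).as_rotvec(degrees=True); print(" turn",w.round(1),"rows>=",round(np.linalg.norm(w)/10.5,1))
E
python3 - <<'E'
from h import *
p,d,P=cam("top")
print(bot.hold_point_z)
def comps(m,amin=15):
    n,l,s,c=cv2.connectedComponentsWithStats(m.astype(np.uint8))
    return [(i,c[i].round(1),s[i][:5]) for i in range(1,n) if s[i][4]>=amin],l
hsv=cv2.cvtColor(p,cv2.COLOR_RGB2HSV)
z=P[...,2]
# loose stones + low saturation things in region
m=(hsv[...,1]<60)&(z>0.008)&(z<0.035)
o,l=comps(m,10)
for i,c,s in o:
    if s[4]<400: q=P[l==i]; print("lowsat",c,s,q.mean(0).round(3),q.max(0).round(3),q.min(0).round(3))
# circles by height: pot rim
def box(u0,u1,v0,v1,zmin,zmax):
    mm=np.zeros(z.shape,bool); mm[v0:v1,u0:u1]=1; mm&=(z>zmin)&(z<zmax); return P[mm]
for nm,b in dict(pot=(255,320,185,245,.082,.105),cuprim=(145,215,160,235,.049,.065),plate=(340,422,120,200,.046,.056),body=(335,425,120,240,.03,.06),keys=(340,422,205,235,.0505,.06),handle=(170,200,222,255,.03,.065),mat=(250,310,130,185,.002,.009),cupst=(145,215,160,235,.015,.03)).items():
    q=box(*b); 
    (c,r)=cv2.minEnclosingCircle(q[:,:2].astype(np.float32)); print(nm,len(q),q.mean(0).round(4),"min",q.min(0).round(3),"max",q.max(0).round(3),"circ",np.round(c,4),round(r,4), cv2.minAreaRect(q[:,:2].astype(np.float32)))
for u,v in((360,219),(381,219),(402,219)): print("key",ray("top",u,v,.053).round(4))
crop(p,140,260,130,260,4,"t1"); crop(p,330,430,120,240,5,"t2")
p,d,P=cam("side"); crop(p,230,400,220,360,4,"s1")
E
```

```text
0.0187
lowsat [380.5  37.3] [371  33  16  15  62] [ 0.989 -0.238  0.021] [ 0.997 -0.21   0.035] [ 0.96  -0.253  0.009]
lowsat [398.7  37. ] [389  33  16  14  68] [ 0.988 -0.291  0.022] [ 0.997 -0.262  0.035] [ 0.959 -0.305  0.008]
lowsat [416.3  36.6] [407  33  16  14  67] [ 0.989 -0.343  0.021] [ 0.997 -0.315  0.035] [ 0.956 -0.357  0.008]
lowsat [380.7  53.1] [372  49  16  15  66] [ 0.941 -0.237  0.022] [ 0.949 -0.211  0.035] [ 0.908 -0.253  0.008]
lowsat [399.   53.6] [389  49  17  15  70] [ 0.939 -0.291  0.021] [ 0.949 -0.26   0.035] [ 0.907 -0.305  0.008]
lowsat [416.6  53. ] [407  49  17  15  65] [ 0.94  -0.342  0.022] [ 0.948 -0.311  0.035] [ 0.909 -0.357  0.009]
lowsat [286.   66.5] [286  56   1  22  22] [0.906 0.039 0.026] [0.939 0.039 0.034] [0.872 0.039 0.018]
lowsat [369.  68.] [369  60   1  17  17] [ 0.895 -0.201  0.029] [ 0.918 -0.201  0.035] [ 0.873 -0.202  0.024]
lowsat [381.7  69.9] [372  66  16  15  63] [ 0.891 -0.239  0.023] [ 0.9   -0.209  0.035] [ 0.861 -0.253  0.009]
lowsat [399.4  69.6] [390  66  16  15  76] [ 0.891 -0.29   0.022] [ 0.9   -0.261  0.035] [ 0.859
[... 3321 characters left out ...]
 [0.384 0.317 0.042] max [0.462 0.363 0.059] circ [0.4241 0.3404] 0.0439 ((0.4294259250164032, 0.3277870714664459), (0.08692966401576996, 0.038860708475112915), 22.791107177734375)
mat 1435 [0.6434 0.0628 0.0042] min [ 0.565 -0.024  0.002] max [0.726 0.149 0.009] circ [0.6438 0.0622] 0.1132 ((0.6453178524971008, 0.06337535381317139), (0.17228324711322784, 0.15862040221691132), 88.9674072265625)
cupst 546 [0.5359 0.3585 0.0225] min [0.473 0.282 0.015] max [0.598 0.449 0.03 ] circ [0.5502 0.3703] 0.0918 ((0.5336675047874451, 0.36738479137420654), (0.16996902227401733, 0.11982189118862152), 86.84427642822266)
key [ 0.4603 -0.1607  0.053 ]
key [ 0.4591 -0.2188  0.053 ]
key [ 0.458 -0.277  0.053]
```

View pics/t1.png

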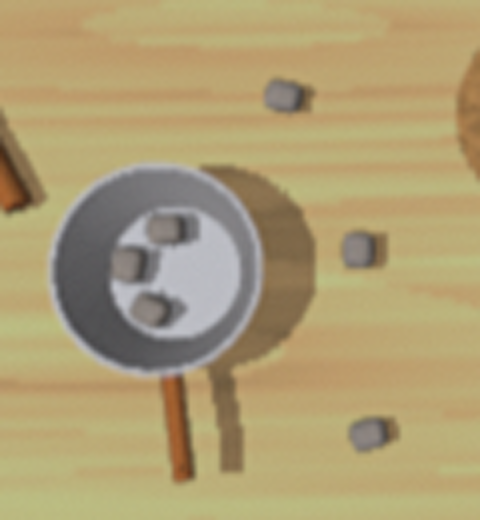

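View pics/t2.png

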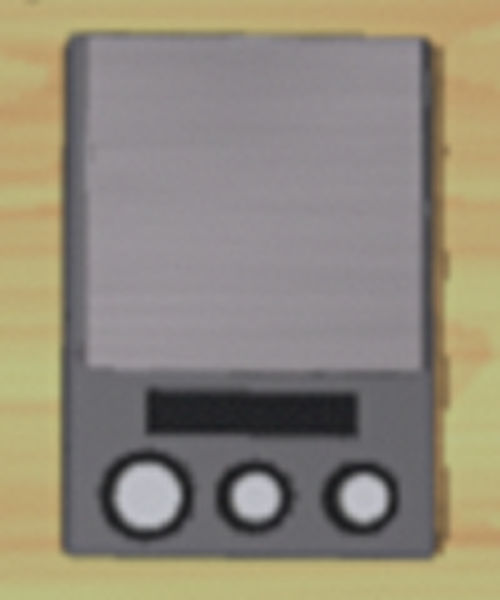

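View pics/s1.png

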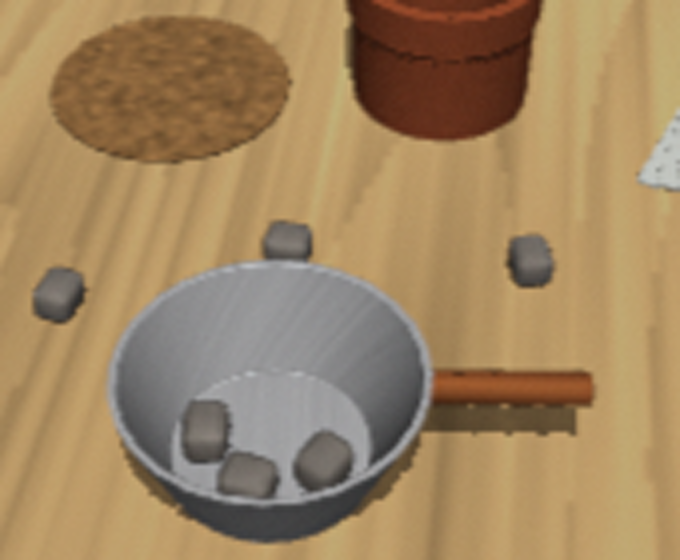

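The cup holds three stones in both views, plus three loose ones. The plate and key positions agree with the stated sizes. I'll go to the power key first.

Run:
```python
from h import *
go([.40,.2,.24],down(0)); go([.46,-.161,.20],down(0))
```

```text
t 0.2 tcp [0.2288 0.5813 0.2307] w 0.0859 F [-0.1  0.4 -0.1] euler zaxis [-0.    -0.001 -1.   ] xaxis [ 0.366  0.931 -0.001]
 shift [-292.1  298.9   -8.9] rows>= 7.0
 turn [ 0.   0.1 68.5] rows>= 6.5
t 0.2 tcp [0.2288 0.5813 0.2307] w 0.0859 F [-0.1  0.4 -0.1] euler zaxis [-0.    -0.001 -1.   ] xaxis [ 0.366  0.931 -0.001]
 shift [-606.   486.9   31.5] rows>= 13.0
 turn [ 0.   0.1 68.5] rows>= 6.5
```

```bash
python3 -m crank '0 -42 43 0 0 0 0;0 -42 43 0 0 0 0;0 -42 43 0 0 0 0;0 -42 43 0 0 0 0;0 -42 43 0 0 0 0;0 -42 43 0 0 0 0;0 -42 43 0 0 0 0;0 0 0 0 0 0 10;0 0 0 0 0 0 10;0 0 0 0 0 0 10;0 0 0 0 0 0 10;0 0 0 0 0 0 10' 30
python3 - <<'E'
from h import *
go([.46,-.161,.12],down(0))
E
```

```text
t: 1.7
tool_pos: [0.4064, 0.1832, 0.2289]
ee_rot: [0.001, 0.989, 0.146, -0.001]
force: [-0.3, 0.7, 0.1]
width: 0.0
t 1.7 tcp [0.4064 0.1832 0.2289] w 0.0 F [-0.3  0.7  0.1] euler zaxis [-0.001 -0.001 -1.   ] xaxis [ 0.957  0.289 -0.001]
 shift [-48.1 344.9 109.3] rows>= 6.1
 turn [ 0.1  0.1 16.8] rows>= 1.6
```

```bash
python3 -m crank '0 0 0 0 0 0 8.4;0 0 0 0 0 0 8.4;0 0 58 0 0 0 0;0 10 58 0 0 0 0;0 10 58 0 0 0 0;0 10 58 0 0 0 0;0 10 58 0 0 0 0;0 10 52 30 0 0 0;0 0 0 40 0 0 0;0 0 0 40 0 0 0;0 0 0 0 0 0 0'
python3 - <<'E'
from h import *
go([.46,-.161,.06],down(0))
E
```

```text
t: 3.08
tool_pos: [0.4565, -0.1696, 0.1175]
ee_rot: [0.001, 1.0, -0.004, 0.003]
force: [0.3, 0.9, 0.5]
width: 0.0002
t 3.08 tcp [ 0.4565 -0.1696  0.1175] w 0.0002 F [0.3 0.9 0.5] euler zaxis [ 0.005 -0.003 -1.   ] xaxis [ 1.    -0.009  0.005]
 shift [ 3.1 -8.8 57.5] rows>= 1.0
 turn [ 0.2 -0.3 -0.5] rows>= 0.1
```

```bash
python3 -m crank '0 3 -9 30 0 0 0;0 0 0 27 0 0 0;0 0 0 0 0 0 0'
python3 - <<'E'
from h import *
go([.46,-.161,.047],down(0))
p,d,P=cam("top"); crop(p,330,430,150,240,5,"t3"); p,d,P=cam("side"); crop(p,300,420,140,210,5,"s3")
E
```

```text
t: 3.45
tool_pos: [0.4631, -0.1606, 0.0636]
ee_rot: [0.002, 1.0, -0.004, 0.005]
force: [0.2, -0.0, 0.2]
width: -0.0003
t 3.45 tcp [ 0.4631 -0.1606  0.0636] w -0.0003 F [ 0.2 -0.   0.2] euler zaxis [ 0.011 -0.003 -1.   ] xaxis [ 1.    -0.007  0.011]
 shift [-3.3  0.3 16.6] rows>= 0.3
 turn [ 0.2 -0.6 -0.4] rows>= 0.1
```

View pics/s3.png

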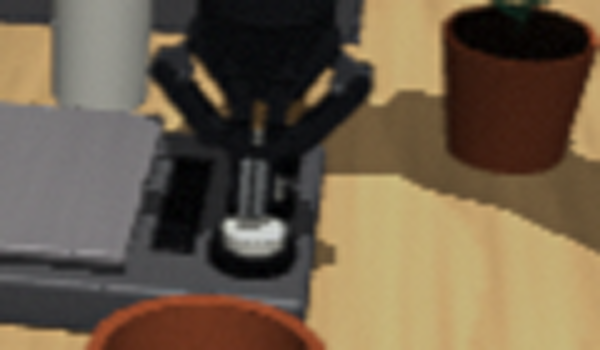

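The side crop shows the closed fingertips centred over the power key at about (255,220), just above it. Now I'll press.

```bash
python3 -m crank '0 -2 0 8 0 0 0;0 0 0 4 0 0 0;0 0 0 3 0 0 0'; python3 -m crank '0 0 0 2 0 0 0;0 0 0 0 0 0 0'
```

```text
t: 3.92
tool_pos: [0.4636, -0.1616, 0.0523]
ee_rot: [0.003, 1.0, -0.004, 0.009]
force: [-1.6, 1.3, 3.7]
width: 0.0
t: 4.18
tool_pos: [0.4636, -0.1616, 0.0512]
ee_rot: [0.002, 1.0, -0.004, 0.009]
force: [-2.5, 1.5, 4.5]
width: -0.0001
```

```bash
python3 -m crank '0 0 0 3 0 0 0;0 0 0 1 0 0 0'; python3 -m crank '0 0 0 3 0 0 0;0 0 0 1 0 0 0';python3 -m crank '0 0 0 3 0 0 0;0 0 0 2 0 0 0'
```

```text
t: 4.42
tool_pos: [0.4636, -0.1617, 0.0509]
ee_rot: [0.002, 1.0, -0.004, 0.011]
force: [-5.6, 1.2, 18.4]
width: -0.0001
t: 4.68
tool_pos: [0.4636, -0.1616, 0.051]
ee_rot: [0.001, 1.0, -0.005, 0.012]
force: [-3.5, 2.3, 13.5]
width: 0.0004
t: 4.92
tool_pos: [0.4637, -0.1617, 0.0506]
ee_rot: [0.001, 1.0, -0.005, 0.014]
force: [-8.4, 3.0, 32.3]
width: 0.0004
```

```bash
python3 - <<'E'
from h import *
p,d,P=cam("side"); crop(p,300,420,140,210,6,"s4"); p,d,P=cam("top"); crop(p,330,430,150,240,5,"t4");go([.46,-.161,.047],down(0))
E
python3 -m crank '0 0 0 -6 0 0 0;0 0 0 -3 0 0 0'
python3 -m crank '0 0 0 -6 0 0 0'
```

```text
t 5.03 tcp [ 0.4637 -0.1617  0.0506] w 0.0001 F [-8.   2.6 34.4] euler zaxis [ 0.028 -0.002 -1.   ] xaxis [ 1.    -0.01   0.028]
 shift [-3.8 -0.7  3.4] rows>= 0.1
 turn [ 0.1 -1.6 -0.6] rows>= 0.2
t: 5.28
tool_pos: [0.4637, -0.1618, 0.0605]
ee_rot: [0.001, 1.0, -0.005, 0.015]
force: [-0.4, -0.0, 0.0]
width: -0.0002
t: 5.4
tool_pos: [0.4635, -0.1617, 0.0664]
ee_rot: [0.001, 1.0, -0.005, 0.014]
force: [0.8, 0.3, 0.5]
width: 0.0003
```

View pics/s4.png

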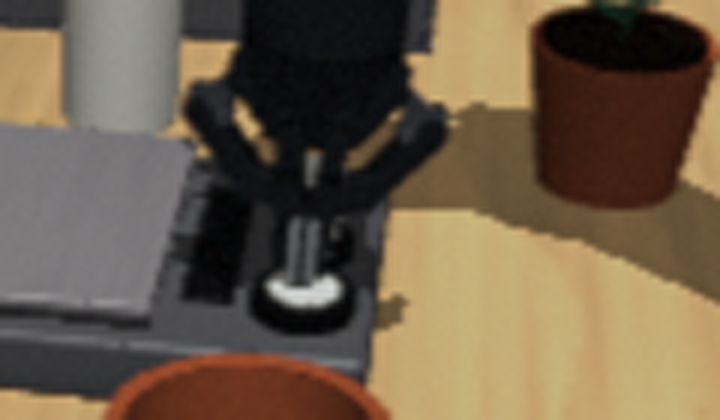

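View pics/t4.png

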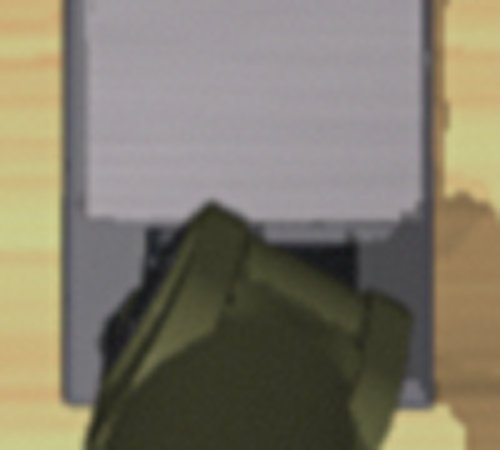

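The housing and key look flush at the press, and the force had the spring-then-stop profile. Next is the pot.

```bash
python3 -m crank '0 0 0 -50 0 0 0;0.5 0 0 -50 0 0 0;1 -20 -50 0 0 0 0;1 -20 -50 0 0 0 0;1 0 -50 0 0 0 0;1 0 -50 0 0 0 0'
python3 - <<'E'
from h import *
go([.4195,.041,.13],down(0))
E
```

```text
t: 6.15
tool_pos: [0.4235, 0.0397, 0.1682]
ee_rot: [0.002, 1.0, -0.01, 0.016]
force: [0.4, -0.1, -0.5]
width: 0.0854
t 6.15 tcp [0.4235 0.0397 0.1682] w 0.0854 F [ 0.4 -0.1 -0.5] euler zaxis [ 0.031 -0.004 -1.   ] xaxis [ 0.999 -0.019  0.031]
 shift [-5.3 -1.3 38.1] rows>= 0.6
 turn [ 0.2 -1.8 -1.1] rows>= 0.2
```

```bash
python3 -m crank '1 -3 -1 0 0 -1.8 -1;1 0 0 40 0 0 0;1 0 0 0 0 0 0'
python3 - <<'E'
from h import *
go([.4195,.041,.06],down(0))
p,d,P=cam("side"); crop(p,280,400,150,260,5,"s5")
z=P[...,2]; c=calibration("side")
m=np.zeros(z.shape,bool); m[195:260,310:370]=1; hsv=cv2.cvtColor(p,cv2.COLOR_RGB2HSV); m&=(z>.08)&(z<.1)&(hsv[...,1]>120)
q=P[m];print(q.min(0).round(3),q.max(0).round(3),len(q))
E
```

```text
t: 6.52
tool_pos: [0.4207, 0.0463, 0.1278]
ee_rot: [0.001, 1.0, 0.004, -0.0]
force: [0.8, 0.8, -0.5]
width: 0.0857
t 6.53 tcp [0.4207 0.0463 0.1278] w 0.0857 F [ 0.8  0.8 -0.5] euler zaxis [-0.001 -0.002 -1.   ] xaxis [ 1.     0.009 -0.001]
 shift [-1.2  5.1 67.8] rows>= 1.1
 turn [0.1 0.  0.5] rows>= 0.0
[ 0.418 -0.019  0.08 ] [0.536 0.102 0.094] 639
```

View pics/s5.png

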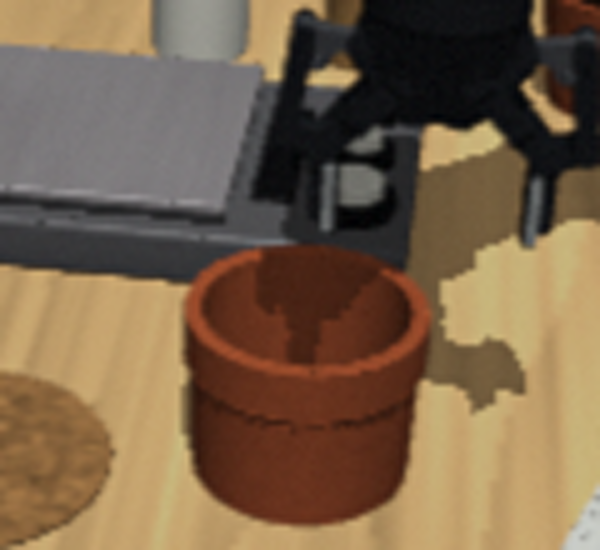

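The fingers straddle the near rim (the crop's right side at about (425,310)), one finger inside the pot's outline and one outside. Lowering and gripping now.

```bash
python3 -m crank '1 0 5 22 0 0 0;1 0 0 25 0 0 0;1 0 0 21 0 0 0;1 0 0 0 0 0 0;0 0 0 0 0 0 0;0 0 0 0 0 0 0;0 0 0 0 0 0 0;0 0 0 0 0 0 0;0 0 0 0 0 0 0;0 0 0 0 0 0 0' 40
python3 - <<'E'
from h import *
go([.4195,.041,.06],down(0))
E
python3 -m crank '0 0 0 -20 0 0 0;0 0 0 -20 0 0 0;0 0 0 -20 0 0 0;0 0 0 0 0 0 0;0 0 0 0 0 0 0'
python3 - <<'E'
from h import *
go([.569,-.223,.18],down(0))
p,d,P=cam("side"); crop(p,280,400,150,260,5,"s6")
E
```

```text
t: 7.82
tool_pos: [0.4281, 0.0398, 0.0683]
ee_rot: [0.0, 1.0, 0.002, 0.007]
force: [0.3, -0.6, 0.2]
width: 0.0082
t 7.83 tcp [0.4281 0.0398 0.0683] w 0.0082 F [ 0.3 -0.6  0.2] euler zaxis [ 0.015 -0.    -1.   ] xaxis [1.    0.004 0.015]
 shift [-8.7 -1.2  8.1] rows>= 0.2
 turn [ 0.  -0.8  0.2] rows>= 0.1
t: 8.45
tool_pos: [0.4255, 0.0398, 0.1278]
ee_rot: [0.0, 1.0, 0.002, 0.005]
force: [0.2, 0.2, -2.2]
width: 0.0082
t 8.45 tcp [0.4255 0.0398 0.1278] w 0.0082 F [ 0.2  0.2 -2.2] euler zaxis [ 0.01  -0.001 -1.   ] xaxis [1.    0.005 0.01 ]
 shift [142.7 263.6 -50.6] rows>= 5.1
 turn [ 0.1 -0.6  0.3] rows>= 0.1
```

View pics/s6.png

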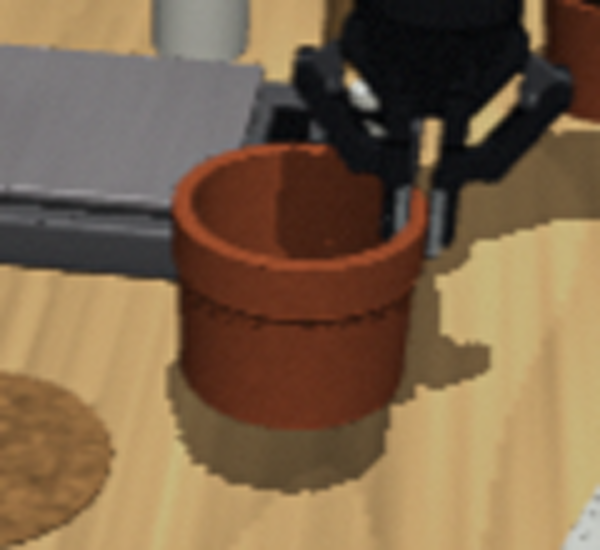

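The pot is lifted and upright in the crop, with the rim pinched at about (415,200). Carrying it over the plate.

```bash
python3 -m crank '0 0 0 -25 0 0 0;0 0 0 -25 0 0 0;0 15 25 -5 0 0 0;0 25 45 0 0 0 0;0 25 45 0 0 0 0;0 25 45 0 0 0 0;0 25 45 0 0 0 0;0 20 40 0 0 0 0;0 8 18 0 0 0 0;0 0 0 0 0 0 0'
python3 - <<'E'
from h import *
go([.569,-.223,.118],down(0))
p,d,P=cam("top","t7"); z=P[...,2]; hsv=cv2.cvtColor(p,cv2.COLOR_RGB2HSV)
m=np.zeros(z.shape,bool); m[120:220,330:430]=1; m&=(z>.11)&(z<.25)&(hsv[...,1]>120)
q=P[m]; print(len(q),q.mean(0),q.min(0),q.max(0)); mz=np.percentile(q[:,2],95); q=q[q[:,2]>mz-.02];print(cv2.minEnclosingCircle(q[:,:2].astype(np.float32)),mz)
p,d,P=cam("side"); crop(p,240,400,90,210,5,"s7")
E
```

```text
t: 9.75
tool_pos: [0.5702, -0.2286, 0.1718]
ee_rot: [-0.0, 1.0, 0.005, -0.004]
force: [-0.2, 0.4, -2.2]
width: 0.008
t 9.75 tcp [ 0.5702 -0.2286  0.1718] w 0.008 F [-0.2  0.4 -2.2] euler zaxis [-0.009  0.001 -1.   ] xaxis [ 1.     0.01  -0.009]
 shift [-0.7 -5.5 53.8] rows>= 0.9
 turn [-0.   0.5  0.6] rows>= 0.1
610 [ 0.63811846 -0.20517693  0.16641045] [ 0.56650369 -0.25864082  0.11000351] [ 0.68261478 -0.16293314  0.23601849]
((0.6252970099449158, -0.2217387706041336), 0.059283699840307236) 0.19601995030237557
```

View pics/s7.png

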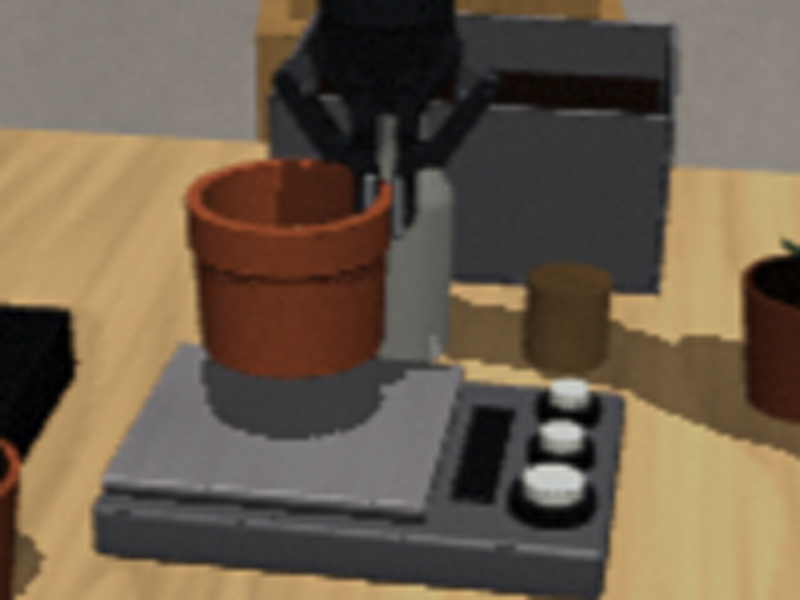

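View pics/t7.png

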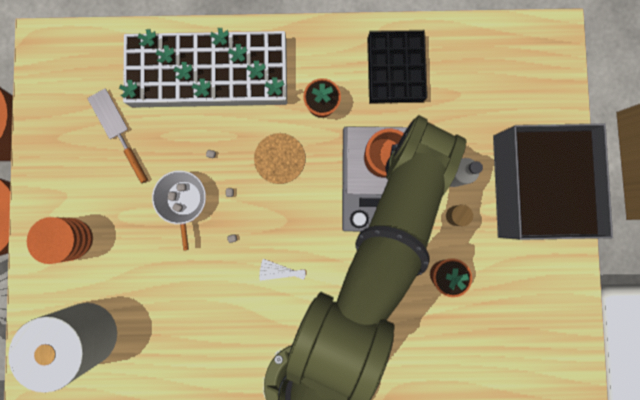

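The pot's rim is centred over the plate. The circle fit gives (0.625,-0.222), and the sprayer is clear. Lowering.

```bash
python3 -m crank '0 0 -3 20 0 0 0;0 0 0 18 0 0 0;0 0 0 6 0 0 0;0 0 0 0 0 0 0'; python3 -m crank '0 0 0 4 0 0 0;0 0 0 0 0 0 0';python3 -m crank '0 0 0 4 0 0 0;0 0 0 0 0 0 0'
```

```text
t: 10.35
tool_pos: [0.5689, -0.217, 0.127]
ee_rot: [-0.003, 1.0, 0.009, -0.005]
force: [-0.2, -0.4, -2.1]
width: 0.0081
t: 10.6
tool_pos: [0.5694, -0.2166, 0.1239]
ee_rot: [-0.003, 1.0, 0.01, -0.004]
force: [-0.2, -0.9, -1.8]
width: 0.0083
t: 10.85
tool_pos: [0.5696, -0.2168, 0.1202]
ee_rot: [-0.003, 1.0, 0.009, -0.004]
force: [-0.1, -0.8, -2.2]
width: 0.0082
```

```bash
python3 -m crank '0 0 4 2 0 0 0;0 0 0 1 0 0 0'; python3 -m crank '0 0 0 2 0 0 0;0 0 0 0 0 0 0'; python3 -m crank '0 0 0 2 0 0 0;0 0 0 0 0 0 0'
```

```text
t: 11.1
tool_pos: [0.5704, -0.2204, 0.1185]
ee_rot: [-0.003, 1.0, 0.01, -0.003]
force: [-4.7, 2.4, 8.3]
width: 0.008
t: 11.35
tool_pos: [0.5707, -0.2207, 0.1192]
ee_rot: [-0.003, 1.0, 0.01, -0.001]
force: [-0.1, 0.4, -3.5]
width: 0.0082
t: 11.6
tool_pos: [0.5709, -0.2211, 0.1187]
ee_rot: [-0.003, 1.0, 0.01, -0.001]
force: [-0.2, 0.3, -1.1]
width: 0.0083
```

Contact is at about 0.1185 m, as predicted. Releasing and rising.

```bash
python3 -m crank '0.15 0 0 0 0 0 0;0.3 0 0 0 0 0 0;0.5 0 0 0 0 0 0;0.8 0 0 0 0 0 0;0.8 0 0 0 0 0 0;0.8 0 0 -20 0 0 0;0.8 0 0 -40 0 0 0;0.8 0 0 -40 0 0 0;0 0 0 0 0 0 0'
python3 - <<'E'
from h import *
go([.459,-.2195,.20],down(0))
p,d,P=cam("side"); crop(p,240,400,90,210,5,"s8")
E
```

```text
t: 12.72
tool_pos: [0.5711, -0.2224, 0.2201]
ee_rot: [-0.003, 1.0, 0.009, -0.001]
force: [-0.3, -1.3, -0.8]
width: 0.0517
t 12.72 tcp [ 0.5711 -0.2224  0.2201] w 0.0517 F [-0.3 -1.3 -0.8] euler zaxis [-0.003  0.005 -1.   ] xaxis [ 1.     0.019 -0.003]
 shift [-112.    -4.9   20.5] rows>= 1.9
 turn [-0.3  0.2  1.1] rows>= 0.1
```

View pics/s8.png

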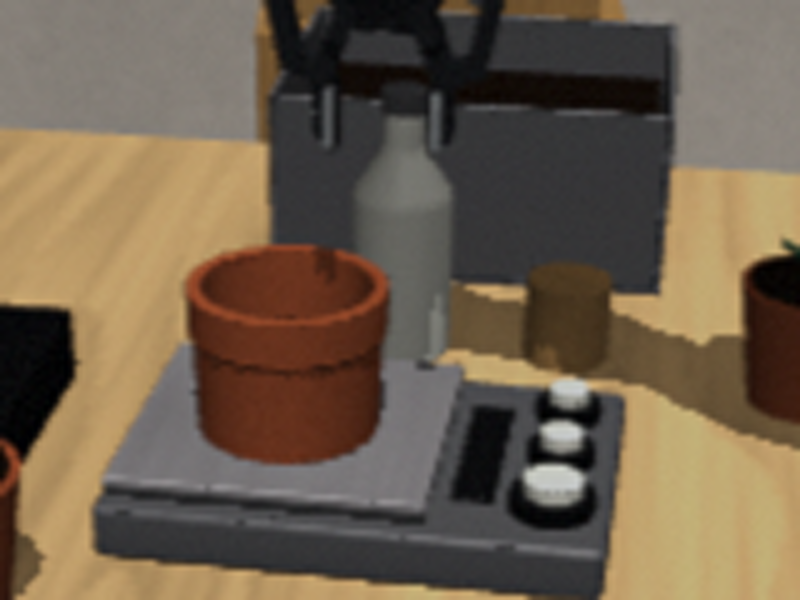

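The pot stands upright on the plate and is released, and all keys are up. Next is the zero key.

```bash
python3 -m crank '0 -50 -3 0 0 0 0;0 -50 -2 10 0 0 1;0 -12 0 40 0 0 0;0 0 0 40 0 0 0;0 0 0 40 0 0 0;0 0 0 20 0 0 0;0 0 0 0 0 0 0'
python3 - <<'E'
from h import *
go([.459,-.219,.06],down(0))
E
```

```text
t: 13.65
tool_pos: [0.4486, -0.2146, 0.0583]
ee_rot: [-0.005, 1.0, 0.001, -0.008]
force: [0.5, 0.6, 0.3]
width: 0.0004
t 13.65 tcp [ 0.4486 -0.2146  0.0583] w 0.0004 F [0.5 0.6 0.3] euler zaxis [-0.016  0.01  -1.   ] xaxis [ 1.     0.002 -0.015]
 shift [10.3  4.4 -1.9] rows>= 0.2
 turn [-0.6  0.9  0.1] rows>= 0.1
```

```bash
python3 -m crank '0 10 4 -6 -0.5 0.9 0;0 0 0 -2 0 0 0;0 0 0 0 0 0 0'
python3 - <<'E'
from h import *
go([.459,-.219,.06],down(0))
p,d,P=cam("side"); crop(p,300,420,140,210,6,"s9")
E
```

```text
t: 14.02
tool_pos: [0.4604, -0.2193, 0.0683]
ee_rot: [0.0, 1.0, 0.001, 0.002]
force: [1.0, -0.4, 0.5]
width: -0.0002
t 14.03 tcp [ 0.4604 -0.2193  0.0683] w -0.0002 F [ 1.  -0.4  0.5] euler zaxis [ 0.004 -0.    -1.   ] xaxis [1.    0.002 0.004]
 shift [-1.4 -0.4  8.3] rows>= 0.1
 turn [ 0.  -0.2  0.1] rows>= 0.0
```

View pics/s9.png

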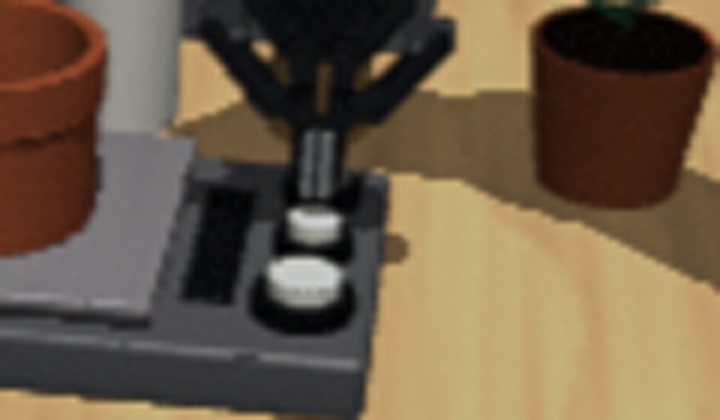

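The closed fingers are directly above the zero key at about (315,215) in the crop. Pressing.

```bash
python3 -m crank '0 0 0 11 0 0 0;0 0 0 4 0 0 0;0 0 0 3 0 0 0;0 0 0 3 0 0 0'; python3 -m crank '0 0 0 3 0 0 0;0 0 0 3 0 0 0';python3 -m crank '0 0 0 3 0 0 0;0 0 0 3 0 0 0'
```

```text
t: 14.58
tool_pos: [0.4613, -0.2197, 0.05]
ee_rot: [0.0, 1.0, 0.001, 0.004]
force: [-12.2, 7.1, 62.4]
width: 0.0001
t: 14.82
tool_pos: [0.4612, -0.2196, 0.0504]
ee_rot: [-0.001, 1.0, 0.0, 0.006]
force: [-9.3, 5.9, 42.0]
width: -0.0002
t: 15.08
tool_pos: [0.4613, -0.2196, 0.0504]
ee_rot: [-0.001, 1.0, -0.0, 0.008]
force: [-9.9, 5.4, 42.0]
width: 0.0001
```

```bash
python3 - <<'E'
from h import *
p,d,P=cam("side"); crop(p,300,420,140,210,6,"s10")
E
python3 -m crank '0 0 0 -10 0 0 0;0 0 0 -20 0 0 0;0 0 0 -40 0 0 0;0 0 0 -40 0 0 0'
```

```text
t: 15.62
tool_pos: [0.4572, -0.2189, 0.1608]
ee_rot: [-0.002, 1.0, -0.001, 0.005]
force: [1.4, 0.1, 0.2]
width: -0.0
```

View pics/s10.png

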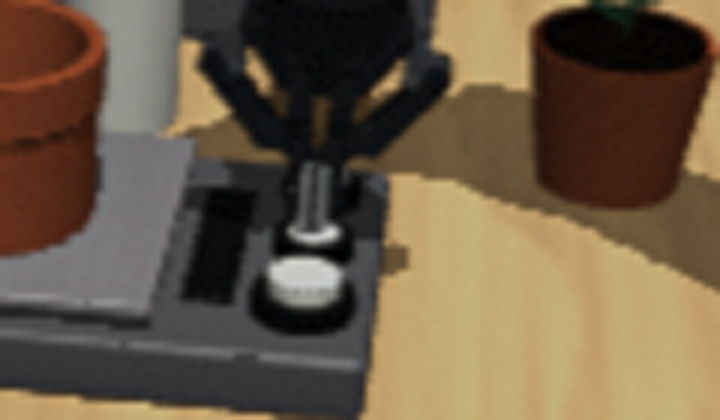

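The zero key went flush under the fingers, against a hard stop. Re-looking at the cup and checking what `bot` offers.

Run:
```python
from h import *
print([a for a in dir(bot) if not a.startswith('__')]); 
for a in dir(bot):
    if not a.startswith('_'): print(a, str(getattr(bot,a))[:300])
print(sense()["joints"].round(3))
p,d,P=cam("top","t11")
```

```text
['IKError', 'hold_point_z']
IKError <class 'station.IKError'>
hold_point_z 0.0187
[ 0.201  0.408  0.288  1.92  -0.166  0.828  0.577]
```

View pics/t11.png

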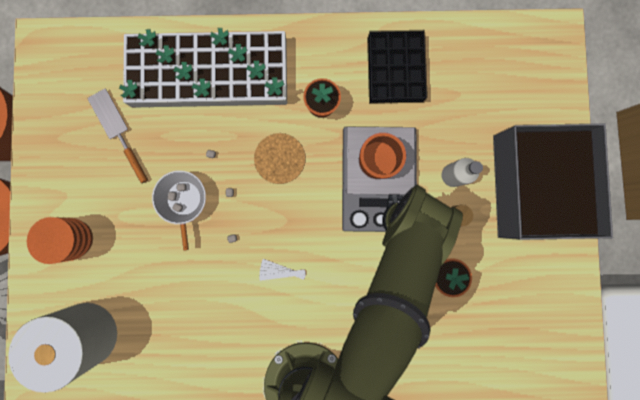

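```bash
cat > cupm.py <<'E'
from h import *
def cup(p,P):
    z=P[...,2]; hsv=cv2.cvtColor(p,cv2.COLOR_RGB2HSV)
    # outline of cup as non-wood (low sat) blob incl rim, seen from top at rim height
    m=(hsv[...,1]<70)&(z>.006)&(z<.07)&(P[...,1]>.22)&(P[...,0]>.4)&(P[...,0]<.7)
    n,l,s,c=cv2.connectedComponentsWithStats(m.astype(np.uint8)); i=1+np.argmax(s[1:,4])
    ct=max(cv2.findContours((l==i).astype(np.uint8),cv2.RETR_EXTERNAL,cv2.CHAIN_APPROX_NONE)[0],key=cv2.contourArea)
    hull=cv2.convexHull(ct)[:,0]; W=np.array([ray("top",u,v,.055)[:2] for u,v in hull]).astype(np.float32)
    cc,r=cv2.minEnclosingCircle(W)
    o=(hsv[...,1]>140)&(hsv[...,0]<15)&(z>.035)&(z<.07)&(np.hypot(P[...,0]-cc[0],P[...,1]-cc[1])<.16)&(np.hypot(P[...,0]-cc[0],P[...,1]-cc[1])>.08)
    v,u=np.nonzero(o); H=np.array([ray("top",a,b,.05)[:2] for a,b in zip(u,v)])
    vx=cv2.fitLine(H.astype(np.float32),cv2.DIST_L2,0,.01,.01).ravel()
    d=vx[:2]*np.sign(vx[0]); 
    rr=np.hypot(*(H-cc).T); hm=H.mean(0); d2=(cc-hm)/np.linalg.norm(cc-hm)
    return np.array(cc),r,np.degrees(np.arctan2(d[1],d[0])),np.degrees(np.arctan2(d2[1],d2[0])),len(H),rr.min(),rr.max(),hm
E
python3 - <<'E'
from cupm import *
p,d,P=cam("top"); r=cup(p,P); print(r)
print("handle pt",r[0]-.105*np.array([np.cos(np.radians(r[3])),np.sin(np.radians(r[3]))]))
E
```

```text
(array([0.53128761, 0.3418372 ]), 0.0752084031701088, np.float32(7.318749), np.float64(7.164225174695905), 103, np.float64(0.08110848472921985), np.float64(0.14590239989108672), array([0.4197487 , 0.32781731]))
handle pt [0.42710737 0.32874225]
```

```bash
python3 -m crank '0.6 0 -40 0 0 0 0;0.6 0 -57 0 0 0 0;0.6 0 -57 0 0 0 0;0.6 0 -57 0 0 0 0;0.6 0 -57 0 0 0 0;0.6 0 -57 0 0 0 0;0.6 0 -57 0 0 0 0;0.6 0 -57 0 0 0 0;0.6 0 -57 0 0 0 0;0.6 0 -50 0 0 0 0;0.6 0 0 0 0 0 -10;0.6 0 0 0 0 0 -10'; python3 -m crank '0.6 0 0 0 0 0 -10;0.6 0 0 0 0 0 -10;0.6 0 0 0 0 0 -10;0.6 0 0 0 0 0 -10;0.6 0 0 0 0 0 -10;0.6 0 0 0 0 0 -10;0.6 0 0 0 0 0 -10;0.6 0 0 0 0 0 0'
python3 - <<'E'
from h import *
go([.427,.329,.10],down(97.2)); print(sense()["joints"].round(3))
E
```

```text
t: 17.23
tool_pos: [0.4574, 0.3433, 0.1529]
ee_rot: [0.003, 0.984, 0.177, 0.004]
force: [0.7, -0.8, -0.7]
width: 0.0513
t: 18.23
tool_pos: [0.4531, 0.3417, 0.1433]
ee_rot: [0.002, 0.689, 0.724, -0.005]
force: [0.5, 0.9, 0.2]
width: 0.0511
t 18.23 tcp [0.4531 0.3417 0.1433] w 0.0511 F [0.5 0.9 0.2] euler zaxis [-0.004 -0.01  -1.   ] xaxis [-0.05   0.999 -0.01 ]
 shift [-11.  -26.5  43.5] rows>= 0.9
 turn [-0.3  0.6 -4.4] rows>= 0.4
[-0.537  0.511 -0.238  1.769  0.155  0.889  0.775]
```

```bash
python3 -m crank '0.6 -10 -26 10 -0.3 0.6 -4.4;0.6 0 0 25 0 0 0;0.6 0 0 0 0 0 0'
python3 - <<'E'
from h import *
go([.427,.329,.03],down(97.2)); from cupm import cup
p,d,P=cam("side"); crop(p,250,430,240,380,4,"s12")
E
```

```text
t: 18.6
tool_pos: [0.4265, 0.3297, 0.1064]
ee_rot: [-0.001, 0.665, 0.747, -0.0]
force: [0.3, -0.2, -0.2]
width: 0.0516
t 18.6 tcp [0.4265 0.3297 0.1064] w 0.0516 F [ 0.3 -0.2 -0.2] euler zaxis [-0.001  0.001 -1.   ] xaxis [-0.115  0.993  0.001]
 shift [-0.8  0.5 76.4] rows>= 1.3
 turn [-0.1 -0.1 -0.6] rows>= 0.1
```

View pics/s12.png

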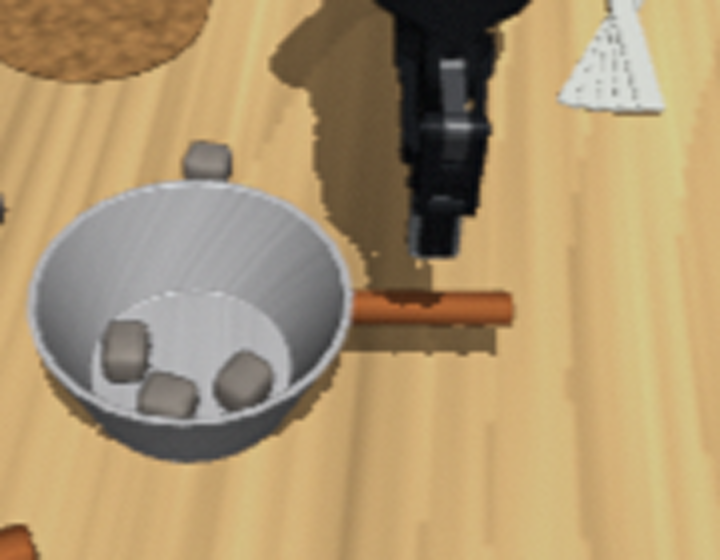

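The gripper straddles the handle at about (435,300) in the crop, and three stones lie in the cup. Going down and gripping.

```bash
python3 -m crank '0.6 0 0 35 0 0 0;0.6 0 0 28 0 0 0;0.6 0 0 10 0 0 0;0.6 0 0 0 0 0 0' 100; python3 -m crank '0 0 0 0 0 0 0;0 0 0 0 0 0 0;0 0 0 0 0 0 0;0 0 0 0 0 0 0;0 0 0 0 0 0 0' 110;  python3 -m crank '0 0 0 -12 0 0 0;0 0 0 -15 0 0 0;0 0 0 -20 0 0 0;0 0 0 -30 0 0 0;0 0 0 -30 0 0 0;0 0 0 -30 0 0 0;0 0 0 -30 0 0 0;0 0 0 0 0 0 0'
python3 - <<'E'
from h import *
go([.427,.329,.27],down(97.2))
p,d,P=cam("side","s13")
E
```

```text
t: 19.15
tool_pos: [0.43, 0.3331, 0.0363]
ee_rot: [-0.0, 0.667, 0.745, 0.004]
force: [-0.2, -1.3, -0.7]
width: 0.0509
t: 19.77
tool_pos: [0.4313, 0.3339, 0.0392]
ee_rot: [0.0, 0.668, 0.744, 0.006]
force: [-0.4, -0.1, -1.7]
width: 0.0117
t: 20.78
tool_pos: [0.4282, 0.3321, 0.2176]
ee_rot: [0.0, 0.668, 0.744, 0.006]
force: [-0.6, -0.1, -2.6]
width: 0.0119
t 20.77 tcp [0.4282 0.3321 0.2176] w 0.0119 F [-0.6 -0.1 -2.6] euler zaxis [ 0.008  0.009 -1.   ] xaxis [-0.109  0.994  0.008]
 shift [ -2.5  -1.  -52.4] rows>= 0.9
 turn [ 0.5 -0.5 -1. ] rows>= 0.1
```

View pics/s13.png

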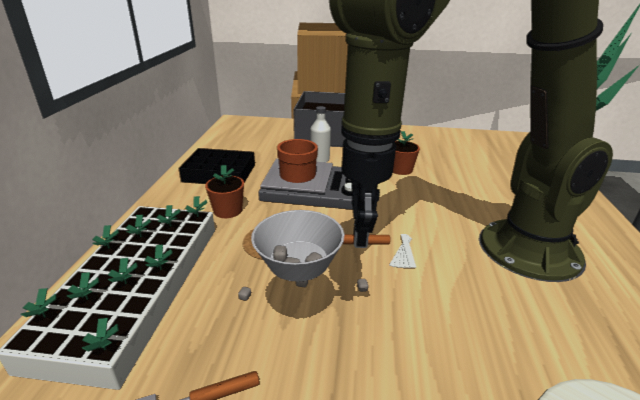

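Run:
```python
from h import *
p,d,P=cam("side"); crop(p,230,410,200,300,4,"s14")
hsv=cv2.cvtColor(p,cv2.COLOR_RGB2HSV); z=P[...,2]
m=np.zeros(z.shape,bool); m[205:285,240:400]=1
o=m&(hsv[...,1]>140)&(hsv[...,0]<15)&(z>.15); q=P[o]; print("handle",len(q),q.mean(0),np.linalg.svd(q-q.mean(0))[2][0])
```

```text
handle 301 [0.41361655 0.33750178 0.2297231 ] [-0.06141394 -0.80861397 -0.58512544]
```

View pics/s14.png

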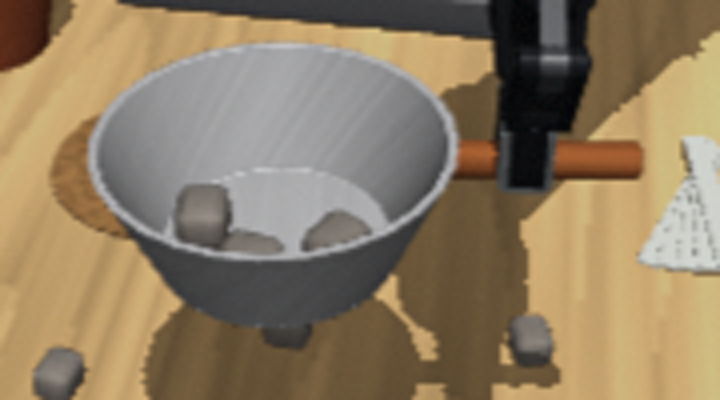

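The cup is held level with the stones inside. I'll measure the pot again while the arm is out of the way.

Run:
```python
from h import *
p,d,P=cam("top","t15"); z=P[...,2]; hsv=cv2.cvtColor(p,cv2.COLOR_RGB2HSV)
m=np.zeros(z.shape,bool); m[110:210,330:430]=1; m&=(hsv[...,1]>120)&((hsv[...,0]<12)|(hsv[...,0]>170))&(z>.1)
ct=max(cv2.findContours(m.astype(np.uint8),cv2.RETR_EXTERNAL,cv2.CHAIN_APPROX_NONE)[0],key=cv2.contourArea)
q=P[m&(z>.13)]; print(cv2.minEnclosingCircle(q[:,:2].astype(np.float32)),np.percentile(q[:,2],[50,95]))
W=np.array([ray("top",u,v,.142)[:2] for u,v in ct[:,0]],np.float32); print(cv2.minEnclosingCircle(W))
pc=np.array([.6253,-.2217])
```

```text
((0.5571569204330444, -0.1425621211528778), 0.15785667300224304) [0.14035389 0.14440084]
((0.6239445805549622, -0.21291334927082062), 0.06125891953706741)
```

Run:
```python
from h import *
go([.5365,-.2645,.255],down(120))
```

```text
t 20.93 tcp [0.4269 0.3307 0.214 ] w 0.0117 F [ 0.6 -0.2 -2. ] euler zaxis [ 0.003  0.005 -1.   ] xaxis [-0.108  0.994  0.005]
 shift [-603.3   44.6  -43.6] rows>= 10.1
 turn [  0.3  -0.2 -23.8] rows>= 2.3
```

```bash
python3 -m crank '0 -20 2 -24 0 0 0;0 -35 3 -24 0 0 0;0 -45 3 0 0 0 0;0 -45 3 0 0 0 0;0 -45 3 0 0 0 0;0 -45 3 0 0 0 0;0 -45 3 0 0 0 0;0 -45 3 0 0 0 0;0 -45 3 0 0 0 0;0 -45 3 0 0 0 0;0 -30 3 0 0 0 0;0 -15 0 0 0 0 0'
python3 - <<'E'
from h import *
go([.5365,-.2645,.255],down(120)); print(sense()["joints"].round(3))
E
```

```text
t: 22.42
tool_pos: [0.5031, -0.1379, 0.2446]
ee_rot: [-0.01, 0.665, 0.746, -0.01]
force: [0.4, 0.1, -1.8]
width: 0.0116
t 22.43 tcp [ 0.5031 -0.1379  0.2446] w 0.0116 F [ 0.4  0.1 -1.8] euler zaxis [-0.029 -0.001 -1.   ] xaxis [-0.114  0.993  0.002]
 shift [-129.6   18.3  -11.2] rows>= 2.2
 turn [ -1.6  -0.5 -23.4] rows>= 2.2
[ 0.285  0.347 -0.097  1.726  0.044  1.099  1.858]
```

```bash
python3 -m crank '0 -20 2 -5 -0.8 -0.3 -6;0 -30 2 -3 -0.8 -0.2 -6;0 -35 6 -3 0 0 -6;0 -30 8 0 0 0 -5;0 -10 0 0 0 0 0;0 0 0 0 0 0 0'
python3 - <<'E'
from h import *
go([.5365,-.2645,.255],down(120)); print(sense()["joints"].round(3))
E
```

```text
t: 23.18
tool_pos: [0.5572, -0.2478, 0.2497]
ee_rot: [-0.005, 0.496, 0.868, -0.001]
force: [0.8, -0.5, -2.0]
width: 0.0117
t 23.18 tcp [ 0.5572 -0.2478  0.2497] w 0.0117 F [ 0.8 -0.5 -2. ] euler zaxis [-0.01   0.003 -1.   ] xaxis [-0.508  0.861  0.007]
 shift [ -3.9 -26.3  -5.2] rows>= 0.5
 turn [-0.4 -0.4  0.5] rows>= 0.1
[ 0.481  0.473 -0.166  1.504  0.082  1.182  2.404]
```

```bash
python3 -m crank '0 -3 -26 -5 0 -5 0;0 0 0 0 0 -8 0;0 0 0 0 0 -8 0;0 0 0 0 0 -8 0'
python3 - <<'E'
from h import *
a=np.radians(29)
R=Ro.from_rotvec(-a*np.array([np.cos(np.pi/6),.5,0]))*down(120)
go([.5365,-.2645,.255],R); print(sense()["joints"].round(3))
E
```

```text
t: 23.68
tool_pos: [0.5337, -0.2599, 0.2537]
ee_rot: [0.217, 0.481, 0.84, -0.125]
force: [0.0, -2.1, -1.8]
width: 0.0121
t 23.68 tcp [ 0.5337 -0.2599  0.2537] w 0.0121 F [ 0.  -2.1 -1.8] euler zaxis [ 0.244 -0.419 -0.875] xaxis [-0.444  0.754 -0.485]
 shift [-5.4  0.1  1.4] rows>= 0.1
 turn [0.1 0.  0.4] rows>= 0.0
[0.16  0.273 0.035 1.954 0.618 0.662 1.848]
```

```bash
python3 -m crank '0 0 0 0 0 -8 0;0 0 0 0 0 -8 0;0 0 0 0 0 -8 0;0 0 0 0 0 -8 0'
python3 - <<'E'
from h import *
a=np.radians(61)
R=Ro.from_rotvec(-a*np.array([np.cos(np.pi/6),.5,0]))*down(120)
go([.5365,-.2645,.255],R); print(sense()["joints"].round(3))
p,d,P=cam("side"); crop(p,220,420,60,220,4,"s16")
E
```

```text
t: 24.18
tool_pos: [0.5252, -0.2613, 0.2506]
ee_rot: [0.38, 0.449, 0.775, -0.231]
force: [1.1, -1.0, -2.9]
width: 0.0117
t 24.18 tcp [ 0.5252 -0.2613  0.2506] w 0.0117 F [ 1.1 -1.  -2.9] euler zaxis [ 0.381 -0.699 -0.605] xaxis [-0.308  0.521 -0.796]
 shift [-8.7  8.2  3.9] rows>= 0.2
 turn [-1.1 -8.2  0.5] rows>= 0.8
[-0.27   0.341  0.31   2.26   1.542  0.676  0.747]
```

View pics/s16.png

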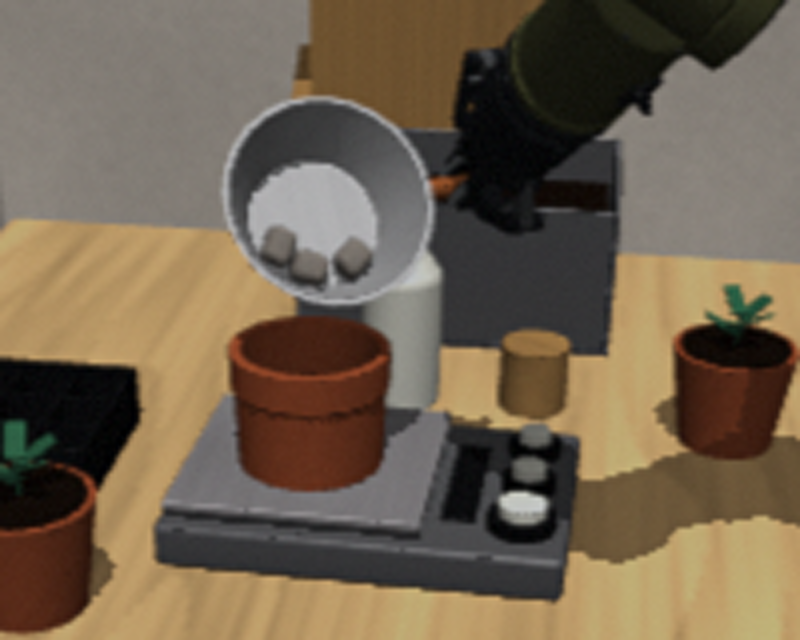

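The cup is rolled about 53° over the pot, with all three stones resting at the lower wall. I'll centre it and continue.

```bash
cat > roll.py <<'E'
from h import *
def tgt(deg,G=(.5365,-.2645,.247),phi=30):
    h=np.array([np.cos(np.radians(phi)),np.sin(np.radians(phi)),0])
    R=Ro.from_rotvec(-np.radians(deg)*h)*down(phi+90); z=R.as_matrix()[:,2]
    go(np.array(G)+.007*z,R); print(sense()["joints"].round(3))
E
python3 -m crank '0 -3 6 0 -1 -5 0.5;0 -3 2 0 0 -5 0;0 0 0 0 0 -5 0'
python3 -c "
from roll import *
tgt(80)"
```

```text
t: 24.6
tool_pos: [0.5324, -0.2548, 0.2533]
ee_rot: [0.484, 0.416, 0.719, -0.277]
force: [0.1, 0.1, -3.1]
width: 0.0117
t 24.6 tcp [ 0.5324 -0.2548  0.2533] w 0.0117 F [ 0.1  0.1 -3.1] euler zaxis [ 0.465 -0.8   -0.379] xaxis [-0.186  0.33  -0.926]
 shift [ 0.4 -1.3 18.9] rows>= 0.3
 turn [  0.1 -12.3  -0.3] rows>= 1.2
[-0.356  0.496  0.288  2.401  1.871  0.962  0.218]
```

```bash
python3 -m crank '0 0 -1 10 0 -4 0;0 0 0 8 0 -4 0;0 0 0 2 0 -3 0'
python3 -c "
from roll import *
tgt(90)"
```

```text
t: 24.98
tool_pos: [0.5393, -0.2697, 0.2446]
ee_rot: [0.548, 0.388, 0.67, -0.316]
force: [-0.2, -0.7, -2.5]
width: 0.0121
t 24.98 tcp [ 0.5393 -0.2697  0.2446] w 0.0121 F [-0.2 -0.7 -2.5] euler zaxis [ 0.49  -0.849 -0.199] xaxis [-0.098  0.173 -0.98 ]
 shift [-2.6  0.2  0.6] rows>= 0.0
 turn [ -0.  -11.5  -0.1] rows>= 1.1
[-0.35   0.694  0.287  2.461  1.986  1.2   -0.07 ]
```

```bash
python3 -m crank '0 -2 0 0 0 -4 0;0 0 0 0 0 -4 0;0 0 0 0 0 -4 0'
python3 -c "
from roll import *
tgt(100)
p,d,P=cam('side'); crop(p,220,420,60,220,4,'s17')"
```

```text
t: 25.35
tool_pos: [0.5374, -0.27, 0.2458]
ee_rot: [0.613, 0.354, 0.609, -0.358]
force: [-0.9, -0.9, -2.6]
width: 0.0116
t 25.35 tcp [ 0.5374 -0.27    0.2458] w 0.0116 F [-0.9 -0.9 -2.6] euler zaxis [ 0.493 -0.87   0.008] xaxis [ 0.004 -0.007 -1.   ]
 shift [-2.4  2.   1.7] rows>= 0.1
 turn [-0.5 -9.5  0.1] rows>= 0.9
[-0.377  0.907  0.303  2.485  1.946  1.435 -0.294]
```

View pics/s17.png

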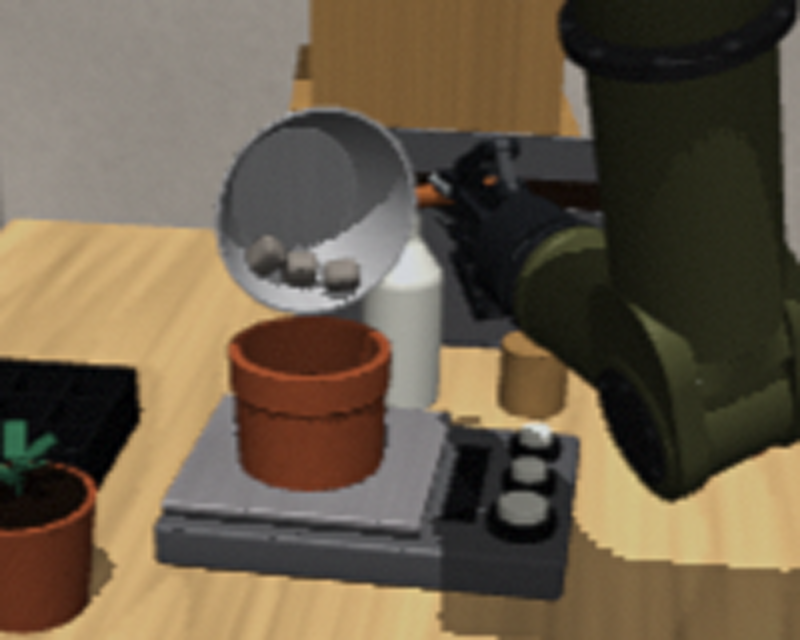

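```bash
python3 -m crank '0 -2 2 0 0 -4 0;0 0 0 0 0 -3 0;0 0 0 0 0 -3 0'
python3 -c "
from roll import *
tgt(105)
p,d,P=cam('side'); crop(p,220,420,60,220,4,'s18')
q=P[150:190,375:400].reshape(-1,3); print(q[q[:,2]>.03].min(0),np.percentile(q[:,2],[5,20,50]))"
```

```text
t: 25.78
tool_pos: [0.5382, -0.2689, 0.2458]
ee_rot: [0.662, 0.323, 0.552, -0.39]
force: [0.9, -0.2, -2.4]
width: 0.0118
t 25.77 tcp [ 0.5382 -0.2689  0.2458] w 0.0118 F [ 0.9 -0.2 -2.4] euler zaxis [ 0.478 -0.859  0.181] xaxis [ 0.085 -0.16  -0.983]
 shift [-2.6  0.8  2.7] rows>= 0.1
 turn [-0.9 -4.6  0.4] rows>= 0.4
[-0.39   1.081  0.334  2.456  1.864  1.576 -0.434]
[0.35040749 0.0754434  0.18322396] [0.19236798 0.21117031 0.24358304]
```

View pics/s18.png

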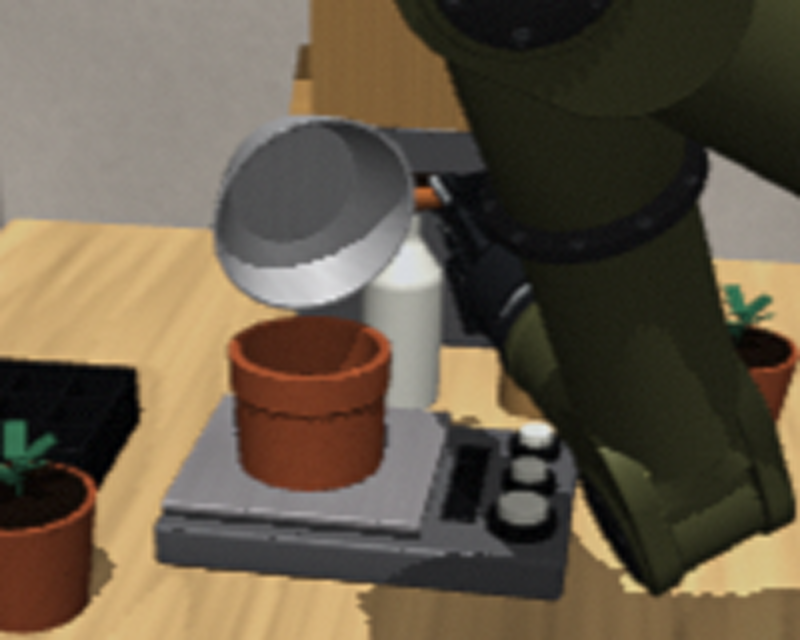

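At 100° of roll the cup is empty and no stones are visible outside the pot. Rolling back along the same path.

```bash
python3 -m crank '0 0 0 0 0 6 0;0 0 0 0 0 8 0;0 0 0 0 0 8 0;0 0 0 0 0 8 0;0 0 0 -5 0 8 0;0 0 0 -5 0 8 0;0 0 0 -5 0 8 0;0 0 0 -5 0 8 0;0 0 0 -5 0 8 0;0 0 0 -5 0 8 0;0 0 0 0 0 8 0;0 0 0 0 0 8 0'; python3 -c "
from roll import *
tgt(0,(.5365,-.2645,.28))
p,d,P=cam('side','s19')"
```

```text
t: 27.32
tool_pos: [0.5195, -0.2484, 0.2603]
ee_rot: [0.095, 0.501, 0.857, -0.068]
force: [-0.1, -1.0, -3.4]
width: 0.0117
t 27.32 tcp [ 0.5195 -0.2484  0.2603] w 0.0117 F [-0.1 -1.  -3.4] euler zaxis [ 0.095 -0.211 -0.973] xaxis [-0.479  0.847 -0.231]
 shift [-24.7   6.8  -7.4] rows>= 0.4
 turn [-1.3 13.3 -0.6] rows>= 1.3
[0.273 0.316 0.029 1.757 0.208 0.923 2.27 ]
```

View pics/s19.png

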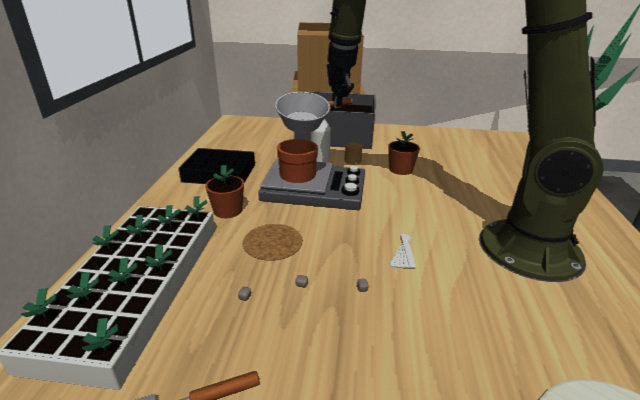

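Run:
```python
from h import *
p=cv2.cvtColor(cv2.imread("pics/t15.png"),cv2.COLOR_BGR2RGB); hsv=cv2.cvtColor(p,cv2.COLOR_RGB2HSV)
g=hsv[...,2].astype(int); m=np.zeros(g.shape,np.uint8); sub=g[120:200,240:320]; print(hsv[158,280],hsv[190,280],hsv[125,250])
m[120:200,240:320]=(sub<205); m=cv2.morphologyEx(m,cv2.MORPH_CLOSE,np.ones((5,5),np.uint8)); m=cv2.morphologyEx(m,cv2.MORPH_OPEN,np.ones((9,9),np.uint8))
ct=max(cv2.findContours(m,cv2.RETR_EXTERNAL,cv2.CHAIN_APPROX_NONE)[0],key=cv2.contourArea)[:,0]
W=np.array([ray("top",u,v,.004)[:2] for u,v in ct],np.float32); c,r=cv2.minEnclosingCircle(W); print(c,r,W.mean(0),cv2.boundingRect(ct))
c=np.array(c); phi=0
go([c[0]-.101,c[1],.10],down(90))
```

```text
[ 16 136 161] [ 25  87 202] [ 27  83 202]
(0.6383730173110962, 0.06372332572937012) 0.1634269505739212 [0.6379765  0.06315633] (240, 120, 80, 80)
t 27.38 tcp [ 0.5203 -0.2519  0.2613] w 0.0115 F [ 4.9 -3.8  1.6] euler zaxis [ 0.094 -0.208 -0.974] xaxis [-0.476  0.849 -0.228]
 shift [296.6 171.1  93. ] rows>= 5.9
 turn [ 2.3 13.1 29. ] rows>= 3.0
```

```bash
python3 - <<'E'
from h import *
p=cv2.cvtColor(cv2.imread("pics/t15.png"),cv2.COLOR_BGR2RGB); hsv=cv2.cvtColor(p,cv2.COLOR_RGB2HSV)
m=np.zeros((400,640),np.uint8); s=hsv[120:200,240:320]; m[120:200,240:320]=((s[...,0]<19)&(s[...,2]<190)); m=cv2.morphologyEx(m,cv2.MORPH_CLOSE,np.ones((5,5),np.uint8)); m=cv2.morphologyEx(m,cv2.MORPH_OPEN,np.ones((7,7),np.uint8))
ct=max(cv2.findContours(m,cv2.RETR_EXTERNAL,cv2.CHAIN_APPROX_NONE)[0],key=cv2.contourArea)[:,0]
W=np.array([ray("top",u,v,.004)[:2] for u,v in ct],np.float32); print(cv2.minEnclosingCircle(W),cv2.boundingRect(ct))
E
python3 -m crank '0 10 0 -10 0 7 0;0 20 0 -10 2 6.3 0;0 45 5 0 0 0 7;0 45 5 0 0 0 7;0 45 5 0 0 0 7;0 45 5 0 0 0 7;0 40 0 0 0 0 0;0 20 0 0 0 0 0;0 0 0 0 0 0 0'
python3 - <<'E'
from h import *
go([.64-.101,.063,.15],down(90))
E
```

```text
((0.6406532526016235, 0.06366927176713943), 0.07596491277217865) (254, 134, 52, 49)
t: 28.5
tool_pos: [0.462, 0.0207, 0.278]
ee_rot: [0.004, 0.703, 0.711, -0.018]
force: [0.4, -0.2, -2.2]
width: 0.0119
t 28.5 tcp [0.462  0.0207 0.278 ] w 0.0119 F [ 0.4 -0.2 -2.2] euler zaxis [-0.02  -0.03  -0.999] xaxis [-0.012  0.999 -0.03 ]
 shift [ 45.2  80.  125.1] rows>= 2.6
 turn [-1.2  1.7  0.7] rows>= 0.2
```

```bash
python3 -m crank '0 25 40 10 -1.2 1.7 0.7;0 20 40 30 0 0 0;0 0 0 30 0 0 0;0 0 0 30 0 0 0;0 0 0 0 0 0 0'
python3 - <<'E'
from h import *
go([.6405-.101,.0635,.06],down(90))
p,d,P=cam("top","t20"); crop(p,340,430,120,200,6,"t20b"); p,d,P=cam("side","s20"); crop(p,220,400,150,300,4,"s20b")
E
```

```text
t: 29.12
tool_pos: [0.545, 0.0608, 0.1772]
ee_rot: [0.007, 0.707, 0.707, 0.004]
force: [0.1, -0.5, -1.7]
width: 0.0118
t 29.12 tcp [0.545  0.0608 0.1772] w 0.0118 F [ 0.1 -0.5 -1.7] euler zaxis [ 0.016 -0.005 -1.   ] xaxis [ 0.001  1.    -0.005]
 shift [  3.3  -7.4 117.1] rows>= 2.0
 turn [ 0.9  0.3 -0.1] rows>= 0.1
```

View pics/t20b.png

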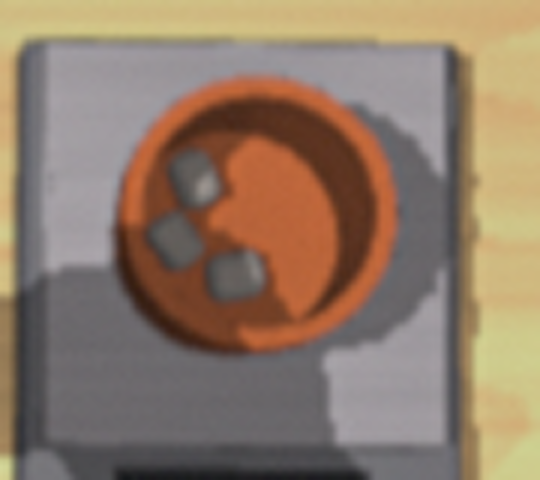

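View pics/s20b.png

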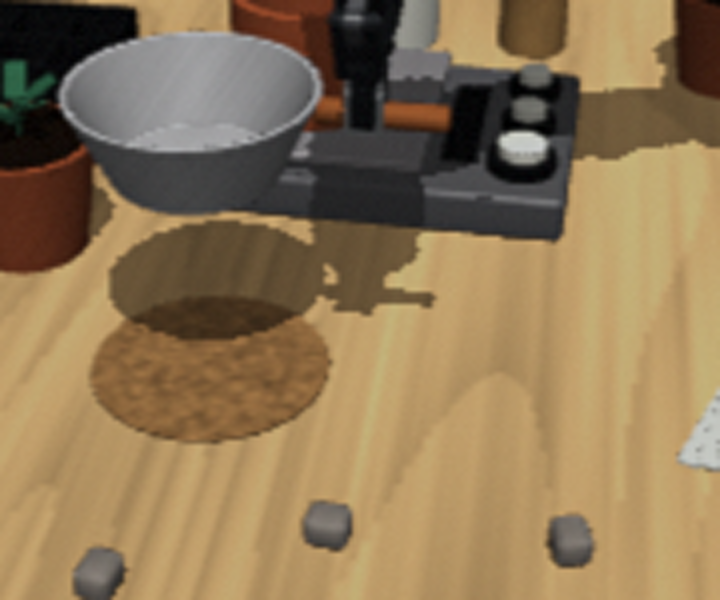

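View pics/t20.png

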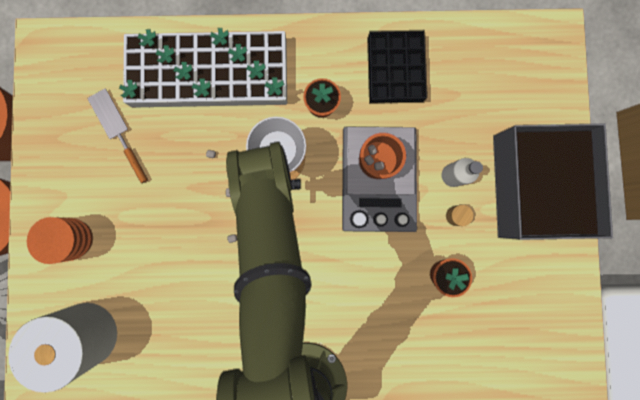

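All three stones are in the pot, at (190,180), (175,240) and (235,275) in the top crop, and the cup is empty. Lowering the cup onto the mat.

```bash
python3 -m crank '0 3 -7 35 0.9 0.3 0;0 0 0 35 0 0 0;0 0 0 30 0 0 0;0 0 0 10 0 0 0;0 0 0 0 0 0 0'
python3 - <<'E'
from h import *
go([.6405-.101,.0635,.0432],down(90))
E
```

```text
t: 29.85
tool_pos: [0.5482, 0.0629, 0.0771]
ee_rot: [0.008, 0.708, 0.706, 0.009]
force: [-0.7, 0.4, -1.9]
width: 0.0119
t 29.85 tcp [0.5482 0.0629 0.0771] w 0.0119 F [-0.7  0.4 -1.9] euler zaxis [ 0.024  0.002 -1.   ] xaxis [0.003 1.    0.002]
 shift [ 0.5 -9.6 33.7] rows>= 0.6
 turn [ 1.4 -0.1 -0.2] rows>= 0.1
```

```bash
python3 -m crank '0 0 -9 14 1.4 0 0;0 0 0 10 0 0 0;0 0 0 0 0 0 0'; python3 -m crank '0 0 0 4 0 0 0;0 0 0 4 0 0 0'; python3 -c "
from h import *
go([.6405-.101,.0635,.0432],down(90))"
```

```text
t: 30.22
tool_pos: [0.5408, 0.0631, 0.0541]
ee_rot: [-0.0, 0.708, 0.706, 0.002]
force: [-0.3, -0.0, -1.8]
width: 0.0123
t: 30.48
tool_pos: [0.5413, 0.0632, 0.0461]
ee_rot: [0.0, 0.708, 0.706, 0.002]
force: [0.4, -0.5, -2.0]
width: 0.0119
t 30.48 tcp [0.5413 0.0632 0.0461] w 0.0119 F [ 0.4 -0.5 -2. ] euler zaxis [ 0.004  0.003 -1.   ] xaxis [0.003 1.    0.003]
 shift [ 0.3 -1.8  2.9] rows>= 0.1
 turn [ 0.2 -0.2 -0.2] rows>= 0.0
```

```bash
python3 -m crank '0 0 0 2 0 0 0;0 0 0 1 0 0 0'; python3 -m crank '0 0 0 1 0 0 0;0 0 0 0 0 0 0'
```

```text
t: 30.72
tool_pos: [0.5413, 0.0632, 0.0429]
ee_rot: [0.0, 0.708, 0.706, 0.002]
force: [-1.3, 0.3, 1.6]
width: 0.012
t: 30.98
tool_pos: [0.5413, 0.0632, 0.0426]
ee_rot: [0.0, 0.708, 0.706, 0.002]
force: [-1.0, -0.1, 1.8]
width: 0.0121
```

Contact. Releasing and rising.

```bash
python3 -m crank '0.2 0 0 0 0 0 0;0.4 0 0 0 0 0 0;0.6 0 0 0 0 0 0;0.6 0 0 0 0 0 0;0.6 0 0 -15 0 0 0;0.6 0 0 -40 0 0 0;0.6 0 0 -50 0 0 0;0.6 -30 -50 -20 0 0 0;0.6 -50 -50 0 0 0 0;0.6 -50 -50 0 0 0 0;0.6 -20 0 0 0 0 0' 40
python3 - <<'E'
from h import *
p,d,P=cam("top","t21"); z=P[...,2]; hsv=cv2.cvtColor(p,cv2.COLOR_RGB2HSV)
m=(hsv[...,1]<60)&(z>0.008)&(z<0.035)
n,l,s,c=cv2.connectedComponentsWithStats(m.astype(np.uint8))
for i in range(1,n):
    q=P[l==i]
    if 25<s[i][4]<110 and .35<q[:,0].mean()<.76 and q[:,1].mean()>.0:
        v,u=np.nonzero(l==i); rc=cv2.minAreaRect(np.array([ray("top",a,b,.02)[:2]*1000 for a,b in zip(u,v)],np.float32)); print(c[i].round(1),s[i][4],ray("top",*c[i],.016).round(4),rc)
go([.42,.2,.2],down(90)); crop(p,140,320,110,290,4,"t21b")
E
```

```text
t: 32.35
tool_pos: [0.3976, -0.0796, 0.1756]
ee_rot: [0.004, 0.707, 0.707, 0.006]
force: [0.8, -0.2, -0.1]
width: 0.0511
[210.1 153.6] 56 [0.6568 0.262  0.016 ] ((656.2693481445312, 261.01776123046875), (23.721044540405273, 19.13140869140625), 70.42349243164062)
[229.  192.1] 57 [0.5444 0.2083 0.016 ] ((544.5051879882812, 207.60812377929688), (17.141063690185547, 23.002796173095703), 89.60519409179688)
[231.7 238.1] 56 [0.4133 0.2016 0.016 ] ((413.36224365234375, 200.79153442382812), (19.77570152282715, 23.221153259277344), 18.02082061767578)
t 32.4 tcp [ 0.3996 -0.0817  0.176 ] w 0.0511 F [ 0.4 -2.9 -0.3] euler zaxis [ 0.016  0.002 -1.   ] xaxis [0.001 1.    0.002]
 shift [281.7  20.6 -23.2] rows>= 4.7
 turn [ 0.9 -0.1 -0. ] rows>= 0.1
```

View pics/t21b.png

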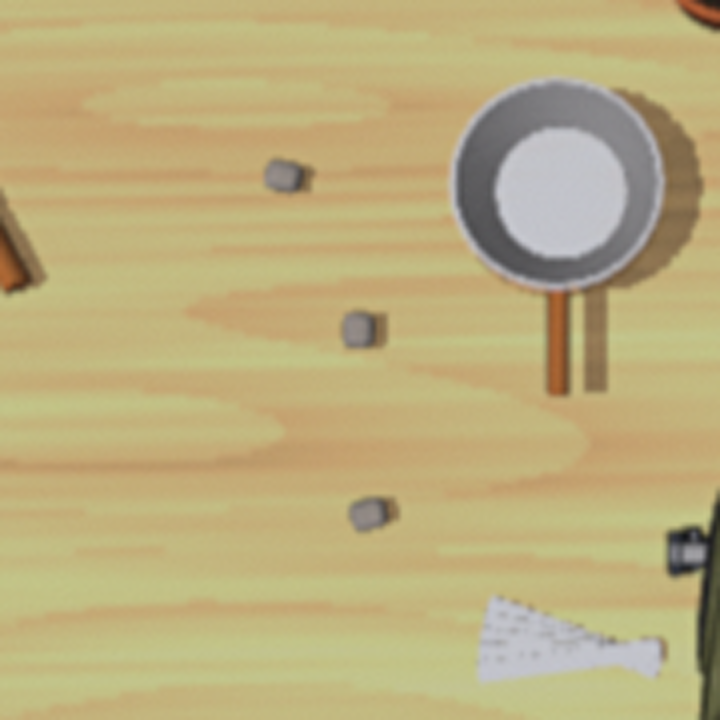

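The cup now covers the mat, centred and empty. The three stones have not moved. I'll start with the near one at (0.413,0.2015).

```bash
python3 -m crank '0.6 55 3 0 0.9 0 0;0.6 57 4 0 0 0 0;0.6 57 4 10 0 0 0;0.6 57 4 20 0 0 -6;0.6 57 4 20 0 0 -6;0.6 0 0 20 0 0 -6;0.6 0 0 20 0 0 0;0.6 0 0 0 0 0 0' 40; python3 -c "
from h import *
go([.4133,.2012,.03],down(108))"
```

```text
t: 33.4
tool_pos: [0.4197, 0.2151, 0.0919]
ee_rot: [0.004, 0.585, 0.811, 0.008]
force: [-1.0, -0.6, -0.6]
width: 0.0509
t 33.4 tcp [0.4197 0.2151 0.0919] w 0.0509 F [-1.  -0.6 -0.6] euler zaxis [ 0.015  0.008 -1.   ] xaxis [-0.315  0.949  0.003]
 shift [-11.3 -11.4  61.7] rows>= 1.1
 turn [ 0.9 -0.2  0.3] rows>= 0.1
```

```bash
python3 -m crank '0.6 -11 -11 20 0.9 0 0;0.6 0 0 25 0 0 0;0.6 0 0 10 0 0 0;0.6 0 0 0 0 0 0' 40; python3 -c "
from h import *
go([.4133,.2012,.005],down(108))
p,d,P=cam('side');crop(p,300,420,200,310,5,'s22')"
```

```text
t: 33.9
tool_pos: [0.4159, 0.2025, 0.04]
ee_rot: [0.001, 0.586, 0.81, 0.004]
force: [0.4, -0.3, 0.5]
width: 0.0512
t 33.9 tcp [0.4159 0.2025 0.04  ] w 0.0512 F [ 0.4 -0.3  0.5] euler zaxis [ 0.006  0.005 -1.   ] xaxis [-0.313  0.95   0.003]
 shift [-0.6 -3.2 35. ] rows>= 0.6
 turn [ 0.4 -0.2  0.2] rows>= 0.0
```

View pics/s22.png

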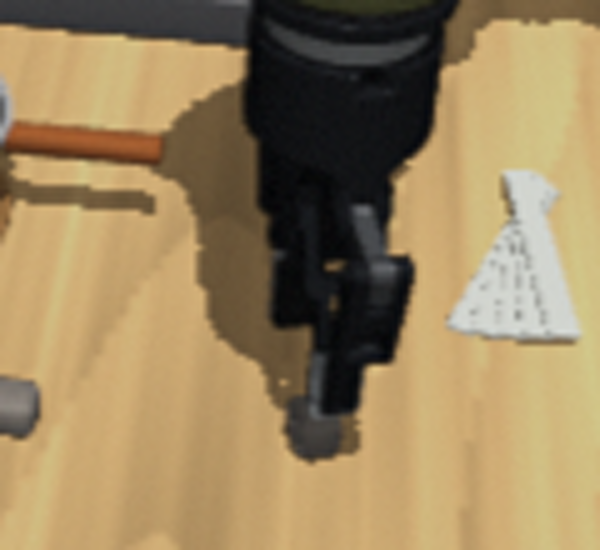

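The fingers are above the stone at about (320,425) in the crop. Going down and closing.

```bash
python3 -m crank '0.6 0 -3 16 0 0 0;0.6 0 0 14 0 0 0;0.6 0 0 5 0 0 0;0.6 0 0 2 0 0 0;0.6 0 0 0 0 0 0'; python3 -m crank '0 0 0 0 0 0 0;0 0 0 0 0 0 0;0 0 0 0 0 0 0;0 0 0 0 0 0 0;0 0 0 -20 0 0 0;0 0 0 -30 0 0 0;0 0 0 -40 0 0 0;0 0 0 -40 0 0 0;0 0 0 -40 0 0 0' 60;python3 -c "
from h import *
go([.624,-.214,.2],down(90))
p,d,P=cam('side');crop(p,280,420,150,310,4,'s23')"
```

```text
t: 34.58
tool_pos: [0.4162, 0.2033, 0.0051]
ee_rot: [0.002, 0.586, 0.81, 0.007]
force: [-0.2, 0.2, 0.5]
width: 0.0509
t: 35.7
tool_pos: [0.4123, 0.201, 0.1781]
ee_rot: [0.001, 0.586, 0.81, 0.004]
force: [1.2, -0.8, -0.1]
width: 0.0245
t 35.7 tcp [0.4123 0.201  0.1781] w 0.0245 F [ 1.2 -0.8 -0.1] euler zaxis [ 0.006  0.005 -1.   ] xaxis [-0.313  0.95   0.003]
 shift [-460.4   71.3  -22.8] rows>= 7.8
 turn [ 0.4 -0.2 18.2] rows>= 1.7
```

View pics/s23.png

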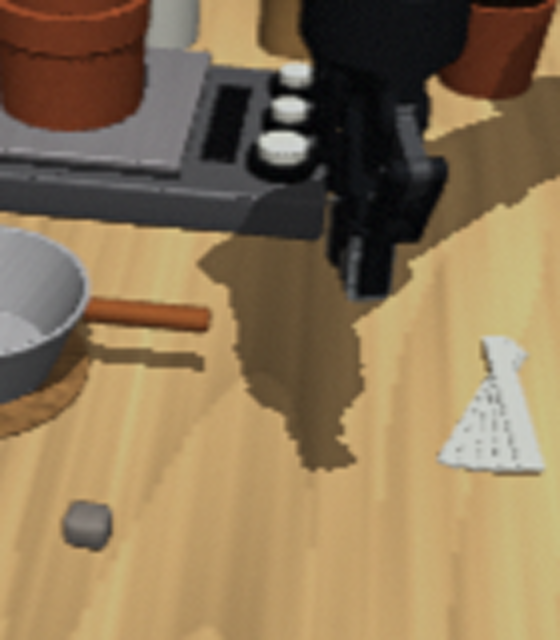

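The stone is held (opening 24.5 mm) and its spot on the bench is empty. Carrying it to the pot.

```bash
python3 -m crank '0 -40 6 -10 0 0 0;0 -55 8 -10 0 0 0;0 -55 8 -5 0 0 0;0 -57 8 0 0 0 0;0 -57 8 0 0 0 0;0 -57 9 0 0 0 0;0 -57 9 0 0 0 0;0 -50 9 0 0 0 0;0 -28 6 0 0 0 0;0 0 0 0 0 0 0';python3 -c "
from h import *
go([.624,-.214,.14],down(108))"
```

```text
t: 37.0
tool_pos: [0.6314, -0.2205, 0.206]
ee_rot: [0.003, 0.584, 0.812, 0.008]
force: [-0.3, 0.2, -0.5]
width: 0.0243
t 37.0 tcp [ 0.6314 -0.2205  0.206 ] w 0.0243 F [-0.3  0.2 -0.5] euler zaxis [ 0.015  0.01  -1.   ] xaxis [-0.317  0.948  0.005]
 shift [ 8.2 -6.1 66. ] rows>= 1.1
 turn [ 1.  -0.3  0.5] rows>= 0.1
```

```bash
python3 -m crank '0 8 -6 25 1 0 0;0 0 0 30 0 0 0;0 0 0 10 0 0 0;0 0 0 0 0 0 0;0.5 0 0 0 0 0 0;0.5 0 0 0 0 0 0;0.5 0 0 0 0 0 0;0.5 0 0 -40 0 0 0;0.5 0 0 -40 0 0 0';python3 -c "
from h import *
go([.5444,.2080,.15],down(90))"
```

```text
t: 38.12
tool_pos: [0.6223, -0.2107, 0.2215]
ee_rot: [-0.004, 0.583, 0.812, 0.002]
force: [0.4, 0.0, 0.2]
width: 0.0428
t 38.12 tcp [ 0.6223 -0.2107  0.2215] w 0.0428 F [0.4 0.  0.2] euler zaxis [-0.004  0.007 -1.   ] xaxis [-0.32   0.947  0.008]
 shift [421.1  60.3  74.6] rows>= 7.2
 turn [-0.2 -0.4 18.7] rows>= 1.8
```

```bash
python3 -m crank '0.6 50 7 0 0 0 0;0.6 58 9 0 0 0 0;0.6 58 9 0 0 0 0;0.6 58 9 0 0 0 0;0.6 58 9 0 0 0 0;0.6 58 9 10 0 0 0;0.6 55 8 20 0 0 0;0.6 26 0 20 0 0 9;0.6 0 0 0 0 0 9.5;0.6 0 0 0 0 0 0' 40;python3 -c "
from h import *
go([.5444,.2080,.04],down(90))
p,d,P=cam('side','s24'); q=P[240:320,220:300]
p,d,P=cam('top'); crop(p,340,430,120,200,6,'t24')"
```

```text
t: 39.38
tool_pos: [0.548, 0.22, 0.1805]
ee_rot: [0.003, 0.71, 0.704, 0.008]
force: [-0.1, 0.3, -0.3]
width: 0.0513
t 39.38 tcp [0.548  0.22   0.1805] w 0.0513 F [-0.1  0.3 -0.3] euler zaxis [ 0.015  0.007 -1.   ] xaxis [0.008 1.    0.007]
 shift [-13.   -5.5 140.3] rows>= 2.4
 turn [ 0.8 -0.4 -0.4] rows>= 0.1
```

View pics/s24.png

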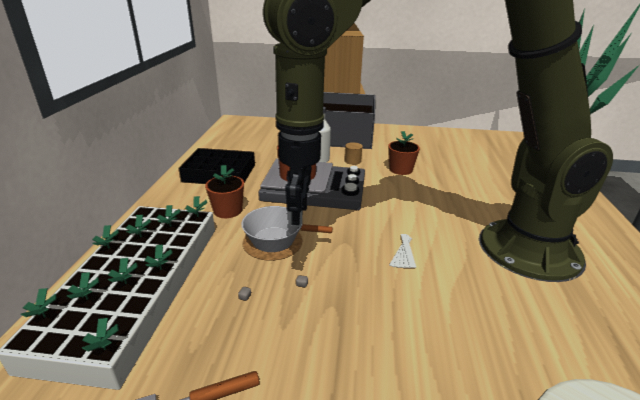

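View pics/t24.png

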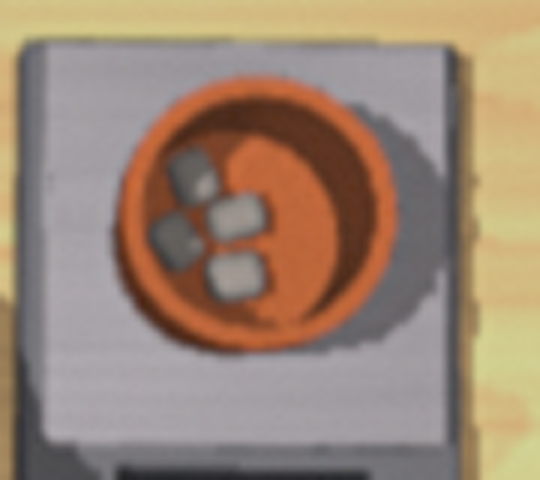

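Four stones are in the pot, and the two remaining ones have not moved: (302,281) and (245,294) in the side view. Going down on the middle one.

```bash
python3 -m crank '0.6 -13 -5 40 0.8 0 0;0.6 0 0 50 0 0 0;0.6 0 0 40 0 0 0;0.6 0 0 0 0 0 0';python3 -c "
from h import *
go([.5444,.2080,.005],down(90))
p,d,P=cam('side');crop(p,220,380,180,310,5,'s25')"
```

```text
t: 39.98
tool_pos: [0.5476, 0.2048, 0.0504]
ee_rot: [-0.001, 0.707, 0.708, 0.006]
force: [-0.2, 0.0, -0.1]
width: 0.0513
t 39.98 tcp [0.5476 0.2048 0.0504] w 0.0513 F [-0.2  0.  -0.1] euler zaxis [ 0.007  0.01  -1.   ] xaxis [-0.002  1.     0.01 ]
 shift [ 2.7 -3.5 45.4] rows>= 0.8
 turn [ 0.4 -0.6  0.1] rows>= 0.1
```

View pics/s25.png

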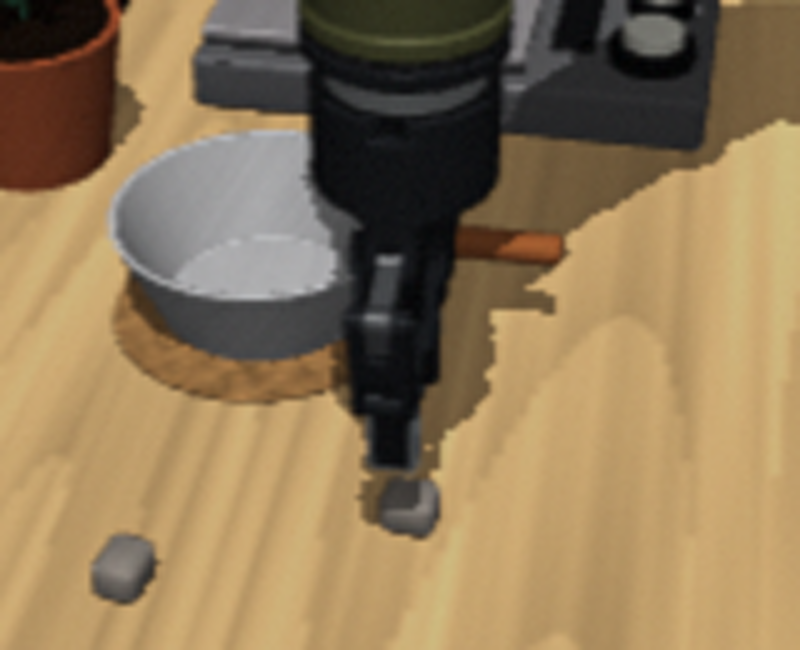

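```bash
python3 -m crank '0.6 3 -4 20 0.4 0 0;0.6 0 0 19 0 0 0;0.6 0 0 5 0 0 0;0.6 0 0 2 0 0 0;0.6 0 0 0 0 0 0'; python3 -m crank '0 0 0 0 0 0 0;0 0 0 0 0 0 0;0 0 0 0 0 0 0;0 0 0 0 0 0 0;0 0 0 -20 0 0 0;0 0 0 -30 0 0 0;0 0 0 -40 0 0 0;0 0 0 -50 0 0 0;0 0 0 -50 0 0 0' 60;python3 -c "
from h import *
go([.624,-.214,.2],down(90))"
```

```text
t: 40.65
tool_pos: [0.5492, 0.2106, 0.0105]
ee_rot: [-0.001, 0.706, 0.708, 0.01]
force: [-0.5, 0.0, 0.4]
width: 0.0514
t: 41.78
tool_pos: [0.5447, 0.2067, 0.2025]
ee_rot: [-0.003, 0.706, 0.708, 0.006]
force: [1.4, 0.4, -0.2]
width: 0.02
t 41.77 tcp [0.5447 0.2067 0.2025] w 0.02 F [ 1.4  0.4 -0.2] euler zaxis [ 0.004  0.012 -1.   ] xaxis [-0.003  1.     0.012]
 shift [-421.    77.9   -2.3] rows>= 7.1
 turn [ 0.3 -0.7  0.2] rows>= 0.1
```

Held (opening 20 mm). Carrying it to the pot.

```bash
python3 -m crank '0 -40 8 -5 0 0 0;0 -55 10 0 0 0 0;0 -57 10 0 0 0 0;0 -57 10 0 0 0 0;0 -57 10 0 0 0 0;0 -57 10 0 0 0 0;0 -55 10 0 0 0 0;0 -28 6 0 0 0 0;0 0 0 0 0 0 0';python3 -c "
from h import *
go([.624,-.214,.138],down(90))"
```

```text
t: 42.9
tool_pos: [0.6245, -0.2095, 0.2057]
ee_rot: [-0.001, 0.704, 0.71, 0.01]
force: [-0.2, 0.6, 0.0]
width: 0.0196
t 42.9 tcp [ 0.6245 -0.2095  0.2057] w 0.0196 F [-0.2  0.6  0. ] euler zaxis [ 0.012  0.016 -1.   ] xaxis [-0.008  1.     0.016]
 shift [-5.6 -1.4 67.6] rows>= 1.1
 turn [ 0.7 -0.9  0.4] rows>= 0.1
```

```bash
python3 -m crank '0 -9 4 25 0.7 -0.9 0;0 0 0 25 0 0 0;0 0 0 10 0 0 0;0 0 0 0 0 0 0;0.5 0 0 0 0 0 0;0.5 0 0 0 0 0 0;0.5 0 0 0 0 0 0;0.5 0 0 -40 0 0 0;0.5 0 0 -30 0 0 0';python3 -c "
from h import *
go([.6566,.2615,.15],down(70))"
```

```text
t: 44.02
tool_pos: [0.629, -0.2131, 0.2129]
ee_rot: [-0.002, 0.702, 0.712, -0.001]
force: [0.7, -1.3, 0.2]
width: 0.0427
t 44.02 tcp [ 0.629  -0.2131  0.2129] w 0.0427 F [ 0.7 -1.3  0.2] euler zaxis [-0.004  0.002 -1.   ] xaxis [-0.014  1.     0.002]
 shift [474.   34.3  63.6] rows>= 8.0
 turn [-0.3 -0.1 20.8] rows>= 2.0
```

```bash
python3 -m crank '0.6 50 3 0 0 0 0;0.6 58 4 0 0 0 0;0.6 58 4 0 0 0 0;0.6 58 4 0 0 0 0;0.6 58 4 0 0 0 0;0.6 58 4 0 0 0 0;0.6 58 4 10 0 0 0;0.6 56 4 20 0 0 0;0.6 20 0 20 0 0 10;0.6 0 0 0 0 0 10;0.6 0 0 0 0 0 0' 40;python3 - <<'E'
from h import *
go([.6566,.2615,.045],down(70))
p,d,P=cam("side","s26"); p,d,P=cam("top","t26"); crop(p,340,430,120,200,6,'t26b')
E
```

```text
t: 45.4
tool_pos: [0.6601, 0.2743, 0.1699]
ee_rot: [0.003, 0.819, 0.574, 0.006]
force: [-0.2, 0.4, 0.3]
width: 0.0513
t 45.4 tcp [0.6601 0.2743 0.1699] w 0.0513 F [-0.2  0.4  0.3] euler zaxis [ 0.013  0.002 -1.   ] xaxis [0.342 0.94  0.006]
 shift [-14.   -0.3 124.8] rows>= 2.1
 turn [ 0.6 -0.3  0. ] rows>= 0.1
```

View pics/s26.png

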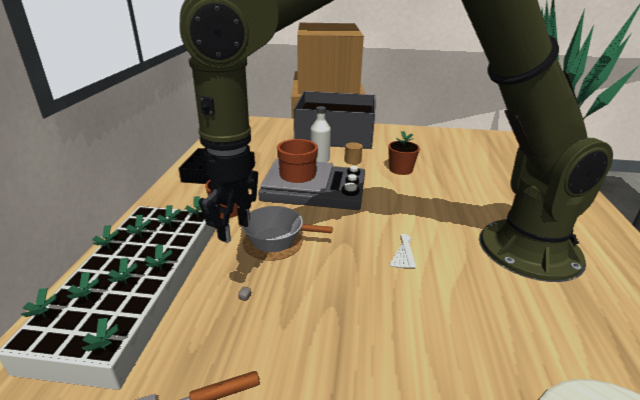

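View pics/t26b.png

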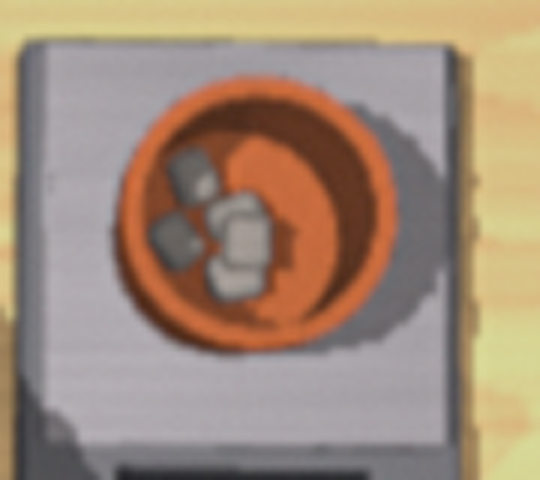

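Five stones are in the pot, one of them stacked, and the last one is still at (245,294). Going down on it. The rim is far above the stones.

```bash
python3 -m crank '0.6 -14 0 40 0.6 0 0;0.6 0 0 45 0 0 0;0.6 0 0 30 0 0 0;0.6 0 0 0 0 0 0';python3 -c "
from h import *
go([.6566,.2615,.005],down(70))
p,d,P=cam('side');crop(p,180,300,200,310,5,'s27')"
```

```text
t: 46.0
tool_pos: [0.6593, 0.2575, 0.056]
ee_rot: [-0.001, 0.816, 0.578, 0.006]
force: [0.6, -0.7, 0.5]
width: 0.0514
t 46.0 tcp [0.6593 0.2575 0.056 ] w 0.0514 F [ 0.6 -0.7  0.5] euler zaxis [ 0.009  0.007 -1.   ] xaxis [0.332 0.943 0.01 ]
 shift [ 2.3 -4.2 51. ] rows>= 0.9
 turn [ 0.3 -0.6  0.6] rows>= 0.1
```

View pics/s27.png

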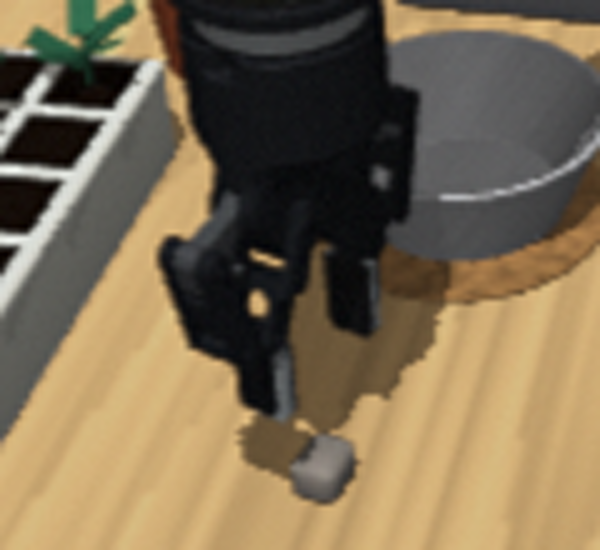

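```bash
python3 -m crank '0.6 3 -5 20 0.3 -0.6 0;0.6 0 0 20 0 0 0;0.6 0 0 8 0 0 0;0.6 0 0 3 0 0 0;0.6 0 0 0 0 0 0'; python3 -c "
from h import *
go([.6566,.2615,.005],down(70))
p,d,P=cam('side');crop(p,180,300,220,320,5,'s28')"
```

```text
t: 46.68
tool_pos: [0.6591, 0.2639, 0.0072]
ee_rot: [0.001, 0.816, 0.579, 0.004]
force: [0.2, -0.2, 0.0]
width: 0.0508
t 46.67 tcp [0.6591 0.2639 0.0072] w 0.0508 F [ 0.2 -0.2  0. ] euler zaxis [ 0.008  0.002 -1.   ] xaxis [0.33  0.944 0.005]
 shift [-3.1 -1.6  2.2] rows>= 0.1
 turn [ 0.4 -0.3  0.7] rows>= 0.1
```

View pics/s28.png

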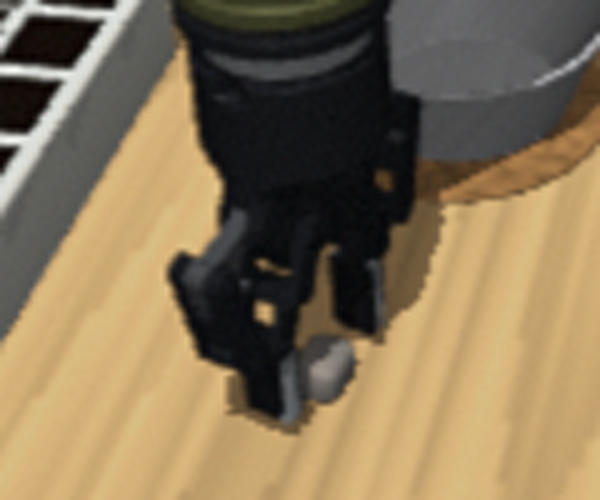

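The stone sits between the fingers, slightly toward the robot. I'll nudge 3 mm that way and close.

```bash
python3 -m crank '0.6 -2 -4 2 0 0 0;0.6 0 0 0 0 0 0;0 0 0 0 0 0 0;0 0 0 0 0 0 0;0 0 0 0 0 0 0;0 0 0 0 0 0 0;0 0 0 -20 0 0 0;0 0 0 -30 0 0 0;0 0 0 -40 0 0 0;0 0 0 -50 0 0 0;0 0 0 -50 0 0 0' 60;python3 -c "
from h import *
go([.628,-.218,.2],down(70))"
```

```text
t: 48.1
tool_pos: [0.6516, 0.2621, 0.2032]
ee_rot: [0.001, 0.816, 0.579, 0.002]
force: [0.6, 0.9, -0.1]
width: 0.0244
t 48.1 tcp [0.6516 0.2621 0.2032] w 0.0244 F [ 0.6  0.9 -0.1] euler zaxis [ 0.005  0.001 -1.   ] xaxis [0.331 0.944 0.003]
 shift [-460.9  136.5    2.6] rows>= 8.0
 turn [ 0.3 -0.2  0.7] rows>= 0.1
```

```bash
python3 -m crank '0 -40 12 -5 0 0 0;0 -55 16 0 0 0 0;0 -57 17 0 0 0 0;0 -57 17 0 0 0 0;0 -57 17 0 0 0 0;0 -57 17 0 0 0 0;0 -57 17 0 0 0 0;0 -50 15 0 0 0 0;0 -22 6 0 0 0 0;0 0 0 0 0 0 0';python3 -c "
from h import *
go([.628,-.22,.145],down(70))"
```

```text
t: 49.35
tool_pos: [0.6318, -0.2205, 0.2265]
ee_rot: [0.007, 0.815, 0.58, 0.014]
force: [0.8, 1.6, -0.1]
width: 0.0246
t 49.35 tcp [ 0.6318 -0.2205  0.2265] w 0.0246 F [ 0.8  1.6 -0.1] euler zaxis [ 0.031  0.005 -1.   ] xaxis [0.327 0.945 0.015]
 shift [-2.  -6.  81.4] rows>= 1.4
 turn [ 1.6 -0.9  0.9] rows>= 0.2
```

```bash
python3 -m crank '0 -2 -5 30 1.6 -0.9 0.9;0 0 0 35 0 0 0;0 0 0 12 0 0 0;0 0 0 0 0 0 0;0.5 0 0 0 0 0 0;0.5 0 0 0 0 0 0;0.5 0 0 0 0 0 0;0.5 0 0 -40 0 0 0;0.5 0 0 -40 0 0 0;0.5 -40 -40 0 0 0 0;0.5 -40 -40 0 0 0 0;0.5 0 -40 0 0 0 0';python3 - <<'E'
from h import *
go([.458,-.277,.14],down(0))
p,d,P=cam("top","t29");crop(p,340,430,120,200,6,'t29b'); p,d,P=cam("side","s29")
E
```

```text
t: 50.85
tool_pos: [0.4903, -0.2482, 0.2335]
ee_rot: [0.002, 0.816, 0.578, 0.003]
force: [1.2, 1.3, 0.6]
width: 0.0425
t 50.85 tcp [ 0.4903 -0.2482  0.2335] w 0.0425 F [1.2 1.3 0.6] euler zaxis [ 0.007  0.001 -1.   ] xaxis [0.333 0.943 0.003]
 shift [-38.2 -21.5  93.2] rows>= 1.7
 turn [ 0.2 -0.4 70.6] rows>= 6.7
```

View pics/t29.png

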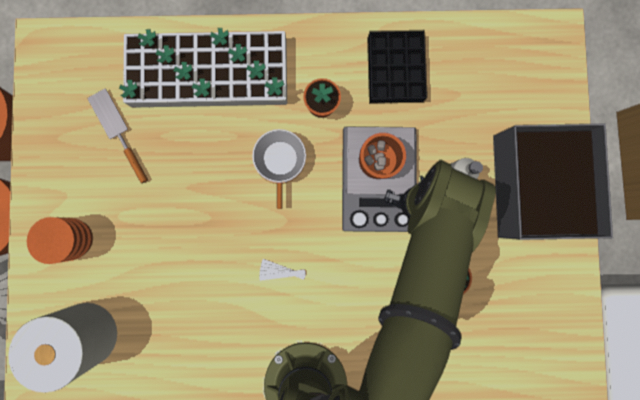

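View pics/s29.png

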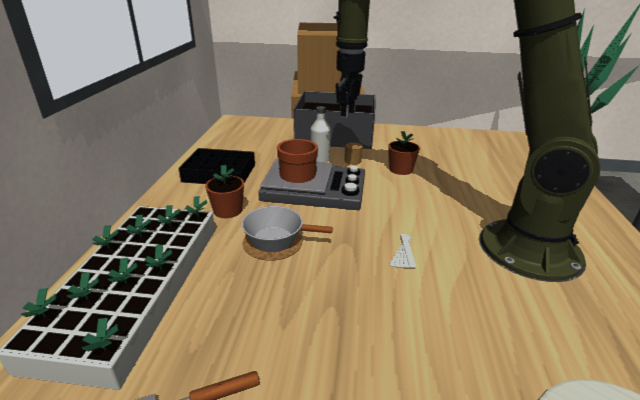

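View pics/t29b.png

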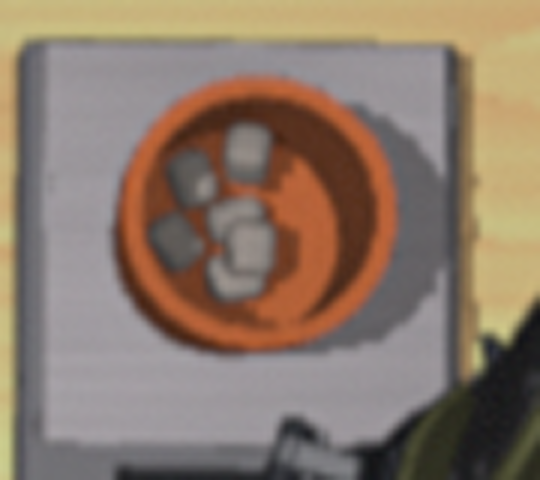

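```bash
python3 - <<'E'
from h import *
p,d,P=cam("top"); z=P[...,2]
m=(z>.06)&(z<.13)&(np.hypot(P[...,0]-.624,P[...,1]+.214)<.046); print("stone tops max z",P[m][:,2].max(), "pot floor .056")
E
python3 -m crank '0 0 0 0 0 0 10;0 0 0 0 0 0 10;0 0 0 0 0 0 10;0 0 0 0 0 0 10;0 0 0 0 0 0 10;0 0 0 0 0 0 10;0 0 0 0 0 0 10;0 -30 0 0 0 0 0;0 0 25 30 0 0 0;0 0 0 40 0 0 0;0 0 0 0 0 0 0' 30; python3 -c "
from h import *
go([.458,-.277,.068],down(0))"
```

```text
stone tops max z 0.10278315679657431 pot floor .056
t: 52.38
tool_pos: [0.4779, -0.2704, 0.1665]
ee_rot: [0.002, 1.0, -0.008, 0.012]
force: [0.5, -0.2, 0.3]
width: 0.0002
t 52.38 tcp [ 0.4779 -0.2704  0.1665] w 0.0002 F [ 0.5 -0.2  0.3] euler zaxis [ 0.024 -0.004 -1.   ] xaxis [ 1.    -0.015  0.024]
 shift [-22.1   6.5  98. ] rows>= 1.7
 turn [ 0.2 -1.3 -0.9] rows>= 0.2
```

All six stones are in the pot and the bench is clear. Next is the record key.

```bash
python3 -m crank '0 -22 6 30 0 -1.3 -0.9;0 0 0 30 0 0 0;0 0 0 20 0 0 0;0 0 0 0 0 0 0'; python3 -c "
from h import *
go([.458,-.277,.065],down(0))
p,d,P=cam('side'); crop(p,280,420,80,220,5,'s30')"
```

```text
t: 52.88
tool_pos: [0.4637, -0.279, 0.0903]
ee_rot: [0.005, 1.0, 0.002, 0.005]
force: [0.1, -0.5, 1.4]
width: 0.0
t 52.88 tcp [ 0.4637 -0.279   0.0903] w 0.0 F [ 0.1 -0.5  1.4] euler zaxis [ 0.01  -0.009 -1.   ] xaxis [1.    0.005 0.01 ]
 shift [-6.  -2.2 25.3] rows>= 0.4
 turn [ 0.5 -0.6  0.3] rows>= 0.1
```

View pics/s30.png

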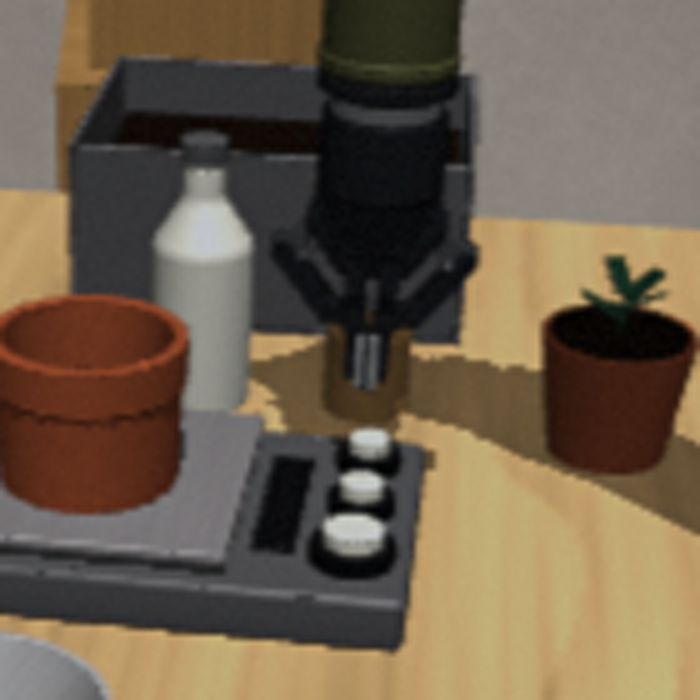

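```bash
python3 -m crank '0 -6 -2 12 0.5 -0.6 0;0 0 0 10 0 0 0;0 0 0 0 0 0 0'; python3 -c "
from h import *
go([.458,-.277,.05],down(0))"
```

```text
t: 53.3
tool_pos: [0.4602, -0.2781, 0.0705]
ee_rot: [0.001, 1.0, 0.003, 0.002]
force: [-0.9, 0.3, -0.5]
width: 0.0001
t 53.3 tcp [ 0.4602 -0.2781  0.0705] w 0.0001 F [-0.9  0.3 -0.5] euler zaxis [ 0.005 -0.003 -1.   ] xaxis [1.    0.006 0.005]
 shift [-2.3 -1.2 20.5] rows>= 0.3
 turn [ 0.2 -0.3  0.3] rows>= 0.0
```

```bash
python3 -m crank '0 -2 -1 10 0 0 0;0 0 0 4 0 0 0;0 0 0 3 0 0 0;0 0 0 2 0 0 0;0 0 0 1 0 0 0'; python3 -m crank '0 0 0 2 0 0 0;0 0 0 2 0 0 0'; python3 -m crank '0 0 0 2 0 0 0;0 0 0 1 0 0 0'; python3 -c "
from h import *
go([.458,-.277,.05],down(0))
p,d,P=cam('side'); crop(p,310,400,140,210,7,'s31')"
```

```text
t: 53.92
tool_pos: [0.4584, -0.2773, 0.0509]
ee_rot: [0.001, 1.0, 0.003, 0.003]
force: [-5.1, 3.2, 19.6]
width: 0.0
t: 54.18
tool_pos: [0.4584, -0.2773, 0.0507]
ee_rot: [0.001, 1.0, 0.002, 0.004]
force: [-6.6, 4.8, 27.4]
width: -0.0002
t: 54.42
tool_pos: [0.4583, -0.2772, 0.0511]
ee_rot: [0.001, 1.0, 0.002, 0.006]
force: [-2.4, 2.1, 8.3]
width: 0.0003
t 54.42 tcp [ 0.4583 -0.2772  0.0511] w 0.0003 F [-2.4  2.1  8.3] euler zaxis [ 0.011 -0.002 -1.   ] xaxis [1.    0.004 0.011]
 shift [-0.3 -0.2  1.1] rows>= 0.0
 turn [ 0.1 -0.7  0.3] rows>= 0.1
```

View pics/s31.png

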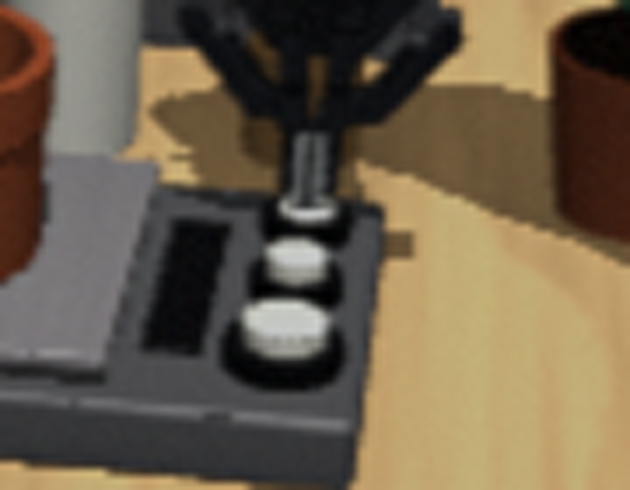

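The record key is flush under the fingers, at the same hard-stop height. Rising and moving to the power key at (0.460,-0.161).

```bash
python3 -m crank '0 0 0 -10 0 0 0;0 0 0 -30 0 0 0;0 0 0 -20 0 0 0;0 0 -40 0 0 0 0;0 1 -50 0 0 0 0;0 1 -25 0 0 0 0;0 0 0 0 0 0 0'; python3 -c "
from h import *
go([.461,-.161,.07],down(0))"
```

```text
t: 55.35
tool_pos: [0.4604, -0.1606, 0.1145]
ee_rot: [0.002, 1.0, 0.001, 0.007]
force: [0.2, -0.5, -0.5]
width: -0.0001
t 55.35 tcp [ 0.4604 -0.1606  0.1145] w -0.0001 F [ 0.2 -0.5 -0.5] euler zaxis [ 0.015 -0.004 -1.   ] xaxis [1.    0.003 0.015]
 shift [-0.1  0.2 44.5] rows>= 0.7
 turn [ 0.2 -0.9  0.1] rows>= 0.1
```

```bash
python3 -m crank '0 0 0 25 0 -0.9 0;0 0 0 18 0 0 0;0 0 0 0 0 0 0'; python3 -m crank '0 0 0 10 0 0 0;0 0 0 4 0 0 0;0 0 0 3 0 0 0;0 0 0 2 0 0 0'; python3 -m crank '0 0 0 2 0 0 0;0 0 0 2 0 0 0'; python3 -c "
from h import *
go([.461,-.161,.05],down(0))
p,d,P=cam('side'); crop(p,310,400,140,210,7,'s32')"
```

```text
t: 55.72
tool_pos: [0.4618, -0.164, 0.0716]
ee_rot: [0.003, 1.0, 0.001, 0.001]
force: [0.1, -0.9, 0.3]
width: 0.0
t: 56.22
tool_pos: [0.4625, -0.1659, 0.0532]
ee_rot: [0.004, 1.0, -0.0, 0.002]
force: [-0.6, 0.8, 4.4]
width: -0.0002
t: 56.48
tool_pos: [0.4627, -0.166, 0.0505]
ee_rot: [0.004, 1.0, -0.0, 0.003]
force: [-6.9, 3.2, 34.3]
width: 0.0003
t 56.48 tcp [ 0.4627 -0.166   0.0505] w 0.0003 F [-6.9  3.2 34.3] euler zaxis [ 0.005 -0.008 -1.   ] xaxis [ 1.    -0.001  0.005]
 shift [-1.7 -5.   0.5] rows>= 0.1
 turn [ 0.4 -0.3 -0.1] rows>= 0.1
```

View pics/s32.png

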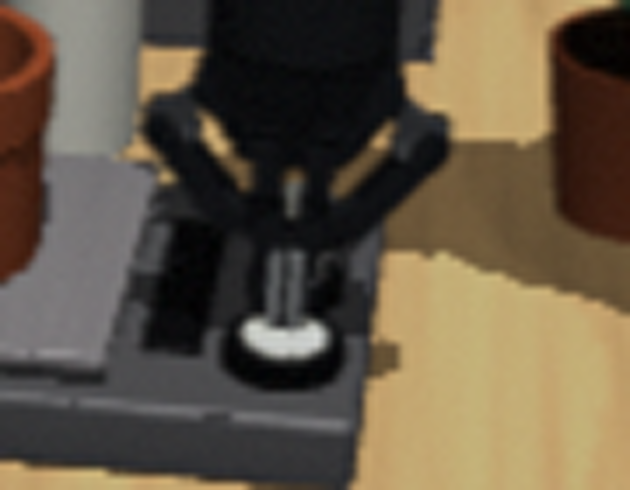

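The power key is flush. I'll rise clear, then do the final check.

```bash
python3 -m crank '0 0 0 -10 0 0 0;0 0 0 -30 0 0 0;0 0 0 -50 0 0 0;0 -30 0 -50 0 0 0;0 -30 0 -30 0 0 0;0 0 0 0 0 0 0;0 0 0 0 0 0 0'
python3 - <<'E'
from cupm import *
p,d,P=cam("top","t33"); crop(p,230,430,110,240,4,'t33b'); s,_,_=cam("side","s33")
hsv=cv2.cvtColor(p,cv2.COLOR_RGB2HSV); z=P[...,2]
m=np.zeros(z.shape,np.uint8); m[125:190,245:312]=(hsv[125:190,245:312,1]<70)&(z[125:190,245:312]>.006)
ct=max(cv2.findContours(m,cv2.RETR_EXTERNAL,cv2.CHAIN_APPROX_NONE)[0],key=cv2.contourArea)[:,0]
print("cup",cv2.minEnclosingCircle(np.array([ray("top",u,v,.059)[:2] for u,v in cv2.convexHull(ct)[:,0]],np.float32)),"mat .6405 .0635")
q=P[m.astype(bool)&(z>.05)]; print("rim z",np.percentile(q[:,2],[5,50,95]))
m=(hsv[...,1]>120)&((hsv[...,0]<12)|(hsv[...,0]>170))&(z>.13)&(z<.16)&(np.hypot(P[...,0]-.624,P[...,1]+.214)<.08)
print("pot",cv2.minEnclosingCircle(P[m][:,:2].astype(np.float32)),"rim z",np.percentile(P[m][:,2],[5,50,95]),"plate .6247 -.2231")
print(sense()["t"],sense()["tool_pos"],sense()["force"])
E
```

```text
t: 57.4
tool_pos: [0.4016, -0.1647, 0.2258]
ee_rot: [0.004, 1.0, 0.0, 0.004]
force: [0.3, 0.5, -0.5]
width: 0.0
cup ((0.6411446928977966, 0.06110670045018196), 0.07543331384658813) mat .6405 .0635
rim z [0.05105497 0.05645501 0.06158413]
pot ((0.6254786849021912, -0.21419912576675415), 0.05981382355093956) rim z [0.13326462 0.14022607 0.14439783] plate .6247 -.2231
57.5 [ 0.40142241 -0.16486478  0.22529212] [ 0.98273835  0.21929976 -0.18158935]
```

View pics/t33b.png

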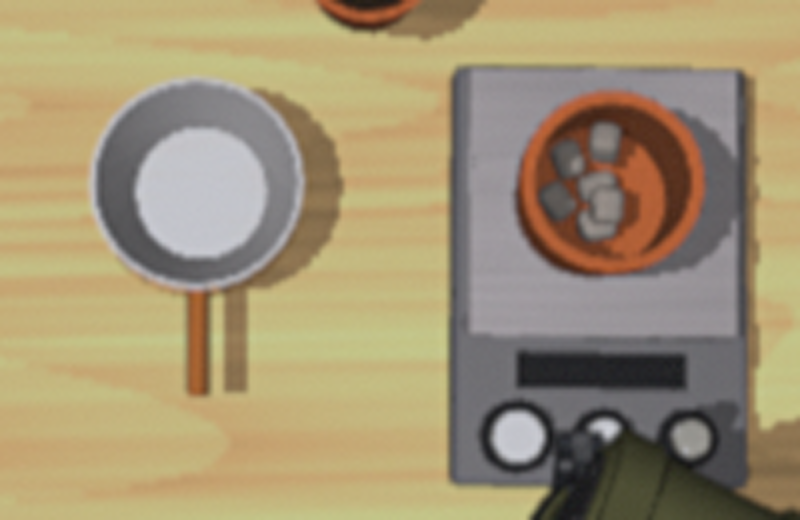

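View pics/s33.png

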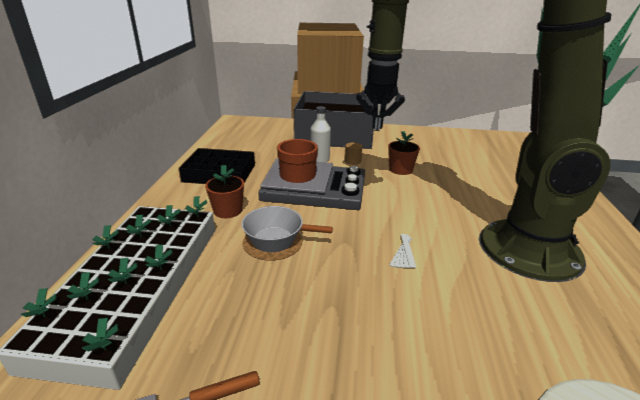

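The final views show six stones in the upright pot on the plate. The cup is centred on the mat (0.641,0.061), the bench has no stones left, the keys are up and the arm is clear.

```bash
python3 -c "
from station import sign_off
print(sign_off())"
```

```text
the job is handed in; nothing more can be done
None
```

The weighing is finished and handed in at about 57.5 s of robot time; signing off gave no verdict. I pressed power, stood the empty pot on the plate and let go, pressed zero, poured the cup's three stones into the pot and put the cup on the mat. I then added the three loose stones, pressed record, and pressed power again.

**Last checks:**
- **Stones:** all six are in the pot, and none are left on the bench or in the cup.
- **Pot:** upright, about 9 mm from the plate's centre.
- **Cup:** empty and level, about 3 mm from the mat's centre.
- **Keys:** all three are up.
- **Sprayer and twine:** they look unmoved in the pictures; I did not measure them.
- **Arm:** clear of everything.

**What disagreed or was only inferred:**
- **Key height:** all the keys stopped at a tool height of about 51 mm instead of the expected 47 mm. I counted each press as made from the force (spring, then hard stop) and the key looking flush in the pictures.
- **Zero press:** it was harder than intended, about 62 N at the wrist. That is within the 120 N wrist limit.

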